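# Trim the glue warmer so its needle stands on the set mark

## Robot

A 6-joint arm with a two-finger parallel gripper is mounted at the origin on the work surface. World frame = base frame: x ahead of the robot, y to its left, z up, the work surface at z = 0. Lengths are in mm, angles in rad, forces in N, time in s.
With the tool pointing down it reaches from about 275 to 725 mm from the base axis. Payload 5.6 kg.
Tool frame: the origin (TCP) lies at the very end of the fingers, on their centre line; the grasp point (between the pads) lies robot.hold_point_z behind it (robot.hold_point_z is the distance from the TCP to the grasp point, in mm); z points along the fingers, x is the direction in which the jaws open and shut, and the axes are right-handed (so a half turn about z gives the same grasp; the last joint's range is limited). The gripper opens to 85 mm and grips with 20 to 120 N. Pads are 22 mm wide; open, the fingers measure 114 mm over their backs; the gripper's body (76 mm by 85 mm) begins 54 mm behind the grasp point. The pads swing forward as they close: fully open they stand 13 mm farther back than shut.
Start: joints at [-0.881, 0.255, 0.108, 0, -1.424, -0.285], TCP at [216.627, -505.535, 208.883] pointing down, gripper open.
Joint ranges: [-2.95, 2.95], [-1.21, 1.97], [-1.09, 1.5], [-2.87, 1.71], [-2.94, -0.07], [-3.05, 3.05]. Speed limits (rad/s): [2.57, 2.57, 3.14, 3.14, 3.14, 3.14].

## Interface

Orientations are given as a unit quaternion [w, x, y, z].
In Python, from station import robot gives the robot as it stands.
- The arm moves only by the tool apply_moves, never from a script. Its argument "moves" is a list of rows, each a list of 7 numbers: the shift along the tool's x, y, z in units of 0.04 m (1.0 is 0.04 m), then the turn, a rotation vector about the tool's x, y, z in units of 90 degrees (1.0 is 90 degrees), then the closure, from 0 (fully open) to 1 (shut). In form: [[dx, dy, dz, rx, ry, rz, claw], ...]. A call has 1 to 5 rows; each row shifts and turns the commanded pose from where the row before left it, along the tool's axes as they then stand; what a row does not reach is not made up. A row lasts 1/8 s, in which the tool goes at most 62.5 mm and 10.7 degrees, less where a joint would pass 70% of its speed; a pose out of reach is approached as far as the arm can. A call with a number of a shift or a turn outside -1 to 1 is refused whole. A call with a gripper value outside its range is refused whole. The fingers move at their own pace and stop on an object; "grip_force" is the grip in N (left out, the last holds). Time passes only in rows, so rows that do not move let the fingers close. It gives the time, the measured TCP pose, the force and the opening at its end, in the units of the state.
- robot.state(): the state, without advancing time (a new reading comes with each control period).
- robot.read_camera(name): name is "side" or "top" or "wrist"; returns the picture (480x640x3 uint8, red, green, blue); there is no depth.
- robot.calibration(name): a dict with "mtx" (3x3 intrinsics, pixels), "distortion" ([k1, k2, p1, p2, k3] as OpenCV has them; the pictures are not rectified), "cam_to_world" (4x4, takes a point from camera to world coordinates); the wrist camera has in their place "mount" (4x4, takes a point from camera to tool coordinates, whose origin is the TCP and whose axes are the tool frame's). Camera axes: x right, y up, looking along -z (the intrinsics and any distortion apply to the point x, -y, -z); pixel columns grow to the right and rows downward; lengths in mm; the calibration is good to about 2 mm. A picture is of the moment at which its call begins: read the wrist's pose just before it. calibration takes no time and is no camera call.
- robot.hand_in(): hands the job in, once; it reports no verdict.
The state is a dict: "clock": time; "joints": joint angles; "joint_velocities": joint speeds; "joint_efforts": joint torques, N m; "ee_pos": TCP position; "tool_rot": TCP orientation; "wrist_force": force on the tool from outside, world axes, zero at the start; "ft_torque": the same for the moment, N m; "opening": finger opening in mm.
Only numpy, scipy, OpenCV 4.12 (cv2) and the standard library are available. Lean on these libraries where they do the work, as an engineer would, in place of code of your own. Each camera call takes 0.05 s, during which the arm holds its last target.

## Task

Take the plastic tuning tool from its wooden stand, find the slot of the trimmer screw on the console's sloping face with its blade, and turn the screw gently, with the tool seated in the slot, until the gauge needle points at the set mark. Then put the tool back in its stand, standing upright and fully down, and leave everything else on the bench where it is.

Things in the scene. Friction and masses are not known exactly. Their poses are not given: they have to be found in the camera images.
- tuner_grip (a point): centre of the flat handle of the grey plastic tuning tool, 152 mm long, 70 g, standing blade down, loose in the stand. Handle 32 mm (its x) by 16 mm (its y) by 80 mm tall (z, from blade to handle), this point halfway up. Below it a round collar 38 mm across, 6 mm thick, underside 46 mm below this point, then a shaft 16 mm across, then the blade, its end 112 mm below this point
- tuner_tip (a point): middle of the end of the tuning tool's flat blade, on the tool's axis; same axes as tuner_grip. The blade is 18 mm wide (along x), 4 mm thick (along y) and shows 14 mm below the shaft
- tuner: the same tuning tool as a whole; its origin is the end of the blade (as tuner_tip)
- stand_hole0 (a point): centre of the mouth of the square hole in the fixed pale wooden stand (block 100 x 90 x 75 mm), at its top face, z up. The hole is 22 mm square, 70 mm deep, its mouth bevelled. The tool hangs in it by its collar, which lies on the block's top: the blade's end is then 66 mm below this point
- trim_top (a point): on the axis of the brass trimmer screw, centre of its head's outer face. z outwards along the axis, x uphill along the console's slope, y to the left. Does not turn with the screw. Head 43 mm across, flush with a black rim 56 mm across, 14 mm off the slope. A slot 8 mm wide, 8 mm deep crosses the head; at the start within 35 degrees either way of x, angle not given: look or feel for it
- console: fixed grey console 280 x 240 mm, origin under its centre; front slope 30 degrees from level carries the screw, flat top 130 mm high the gauge. The screw's head is sprung: pushes in 4 mm, 3 N to start, 6.5 N at the stop. So a blade off the slot goes 4 mm below the face, in the slot 8 mm or more. Screw stiff (0.09 N m), stays as left, has 135 degrees clockwise travel or more
- needle_tip (a point): tip of the gauge's dark needle on the console's flat top, 42 mm from the pivot; its x axis points from pivot to tip, z up. The needle follows the trimmer screw turn for turn, clockwise for clockwise (looking at the screw head from outside and down on the gauge). It starts 20 to 75 degrees anticlockwise of the mark
- mark_tip (a point): inner end of the fixed steel set mark, a tab on the gauge's rim: 44 mm from the same pivot, its x axis points from the pivot outwards through the mark, z up. It does not move in the work
- glue_pot: bystander: open aluminium pot 120 mm across, 100 mm tall, origin under its centre
- glue_bottle: bystander: white bottle 64 mm across, 170 mm tall, origin under its centre
- hammer: bystander: hammer lying down, origin below its middle
- brush: bystander: glue brush lying down, origin below its middle
- offcut: bystander: wood offcut 120 x 60 x 30 mm, origin under its centre
- square: bystander: try square lying flat, wooden stock 110 mm, steel blade 170 mm
- tin_box: bystander: open wooden box 200 x 150 x 100 mm, origin under its centre
There are look-alikes about, which are no part of the job. There is more than one size of the tuner; the job needs the smallest. Leave any black look-alike of the part that bears stand_hole0 alone.

How it is judged:
By the outcome, as a careful person would: the job done as asked, in the order asked, and still so for the second after the job is handed in, with the robot touching nothing.
It also fails if it takes over 58 s, if anything falls off the work surface, if the arm or the gripper's body presses on something with over 40 N, if the wrist force passes 120 N, or if a joint passes its speed limit or range.

## Working session

There is one attempt and no reset: what is moved stays moved. The work goes in short steps, Python scripts to look and compute and a tool call to move; the robot and the scene stay as the last step left them, time stands still between calls to the robot, and variables do not carry over. Pictures are saved under pics/ and viewed, and the job is handed in when it is done.

Besides the shell and the picture viewer there is one more tool, called after "Request:" as name(argument=value, ...), one argument or row to a line, values as JSON. apply_moves: Moves the arm, as the interface text tells. Shifts and turns lie within -1 to 1; 1 stands for 0.04 m of shift or 90 degrees of turn. Its arguments: {"type":"object","properties":{"moves":{"type":"array","items":{"type":"array","items":{"type":"number"}}},"grip_force":{"type":"number"}},"required":["moves"]}

```bash
ls; mkdir -p pics
cat > h.py <<'E'
import numpy as np, cv2
from station import robot
from scipy.spatial.transform import Rotation as R
def pose(s=None):
    s=s or robot.state(); q=s['tool_rot']; T=np.eye(4)
    T[:3,:3]=R.from_quat([q[1],q[2],q[3],q[0]]).as_matrix(); T[:3,3]=s['ee_pos']; return T
def cam(name,T=None):
    c=robot.calibration(name)
    M=np.array(c['mount']) if 'mount' in c else np.array(c['cam_to_world'])
    if 'mount' in c: M=(pose() if T is None else T)@M
    return np.array(c['mtx'],float),np.array(c['distortion'],float),M
def ray(C,uv):
    K,d,M=C
    p=cv2.undistortPoints(np.array([[uv]],float),K,d)[0,0]
    v=M[:3,:3]@np.array([p[0],-p[1],-1.]); return M[:3,3],v/np.linalg.norm(v)
def onz(C,uv,z):
    o,v=ray(C,uv); return o+v*(z-o[2])/v[2]
def onplane(C,uv,p,n):
    o,v=ray(C,uv); return o+v*(np.dot(np.array(p)-o,n)/np.dot(v,n))
def cross2(C1,u1,C2,u2):
    o1,v1=ray(C1,u1);o2,v2=ray(C2,u2)
    A=np.stack([v1,-v2],1);t=np.linalg.lstsq(A,o2-o1,rcond=None)[0]
    a=o1+v1*t[0];b=o2+v2*t[1];return (a+b)/2,np.linalg.norm(a-b)
def proj(C,P):
    K,d,M=C;p=np.linalg.inv(M)@np.append(P,1);p=p[:3]*[1,-1,-1]
    return cv2.projectPoints(p[None],np.zeros(3),np.zeros(3),K,d)[0][0,0]
def snap(name,fn):
    T=pose(); im=robot.read_camera(name)[:,:,::-1]; cv2.imwrite('pics/'+fn,im); return im,cam(name,T)
E
python3 - <<'E'
from h import *
for n in('side','top'):
    im,C=snap(n,n+'0.png'); print(n,C[2].round(2).tolist(),C[0].tolist(),C[1])
print(robot.state(),robot.hold_point_z,robot.calibration('wrist'))
E
```

```text
pics
side [[-0.76, 0.42, -0.5, -112.2], [-0.65, -0.5, 0.57, 743.94], [-0.01, 0.76, 0.65, 940.05], [0.0, 0.0, 0.0, 1.0]] [[549.734467006283, 0.0, 315.4246155078648], [0.0, 549.734467006283, 236.79681833844003], [0.0, 0.0, 1.0]] [-0.17008896  0.          0.          0.          0.        ]
top [[0.01, 1.0, -0.05, 451.76], [-1.0, 0.01, -0.02, -5.8], [-0.02, 0.05, 1.0, 1393.04], [0.0, 0.0, 0.0, 1.0]] [[457.97609705230644, 0.0, 314.4524869910829], [0.0, 457.97609705230644, 237.8486351064751], [0.0, 0.0, 1.0]] [-0.00468996  0.          0.          0.          0.        ]
{'clock': 0.1, 'joints': array([-8.81411684e-01,  2.55696217e-01,  1.07118386e-01, -3.98759015e-04,
       -1.42393563e+00, -2.84589127e-01]), 'joint_velocities': array([-2.14168830e-04, -2.25523121e-03,  2.47439677e-03,  1.15729874e-03,
       -9.25098888e-04,  8.81979035e-05]), 'joint_efforts': array([-1.79670209e-03, -3.87602949e+01,  2.38474470e+01,  5.37791267e+00,
       -3.79994191e-03, -2.86546594e-05]), 'ee_pos': array([ 216.44180503, -505.08080293,  208.0792806 ]), 'tool_rot': array([-7.62641892e-04,  5.50555477e-01,  8.34798114e-01,  4.40912657e-04]), 'wrist_force': array([0.03654928, 0.29655189, 0.15043135]), 'ft_torque': array([ 0.03052516, -0.01464504, -0.02515194]), 'opening': 85.70482900234123} 18.700000000000003 {'mtx': array([[332.44125007,   0.        , 316.84983066],
       [  0.        , 332.44125007, 236.04132524],
       [  0.        ,   0.        ,   1.        ]]), 'distortion': array([0.01920438, 0.        , 0.        , 0.        , 0.        ]), 'mount': array([[ 9.99999866e-01,  4.34228182e-04,  2.81408452e-04,
         1.12326594e+00],
       [ 5.00046420e-04, -9.50798918e-01, -3.09808276e-01,
        -7.99312192e+01],
       [ 1.33035368e-04,  3.09808375e-01, -9.50799008e-01,
        -1.63299074e+02],
       [ 0.00000000e+00,  0.00000000e+00,  0.00000000e+00,
         1.00000000e+00]])}
```

View pics/side0.png

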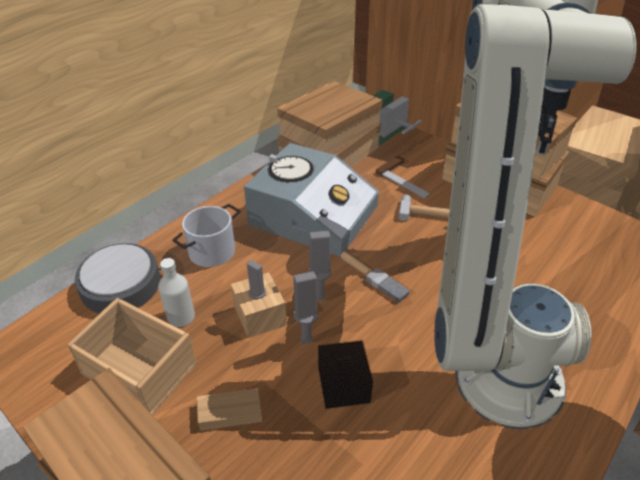

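View pics/top0.png

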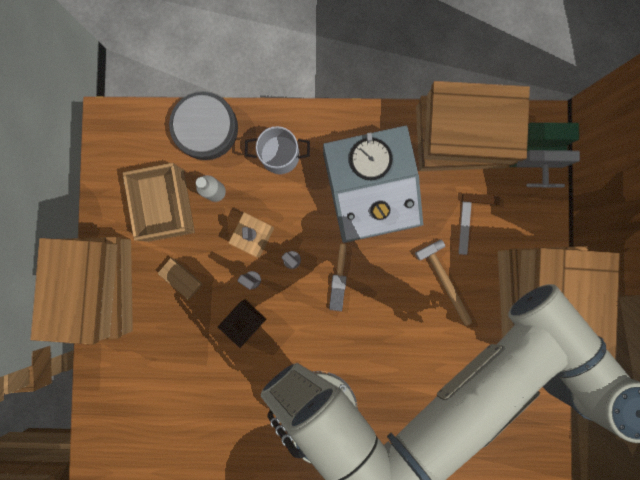

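Run:
```python
import cv2,numpy as np
t=cv2.imread('pics/top0.png');s=cv2.imread('pics/side0.png')
a=cv2.resize(t[200:300,215:315],(400,400),interpolation=cv2.INTER_CUBIC)
b=cv2.resize(s[220:345,225:350],(400,400),interpolation=cv2.INTER_CUBIC)
cv2.imwrite('pics/c1.png',np.hstack([a,b]))
a=cv2.resize(t[120:245,320:430],(440,500),interpolation=cv2.INTER_CUBIC)
b=cv2.resize(s[140:260,240:385],(360,298),interpolation=cv2.INTER_CUBIC)
b=np.vstack([b,np.zeros((202,360,3),np.uint8)])
cv2.imwrite('pics/c2.png',np.hstack([a,b]))
```

```text
(no output)
```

View pics/c1.png

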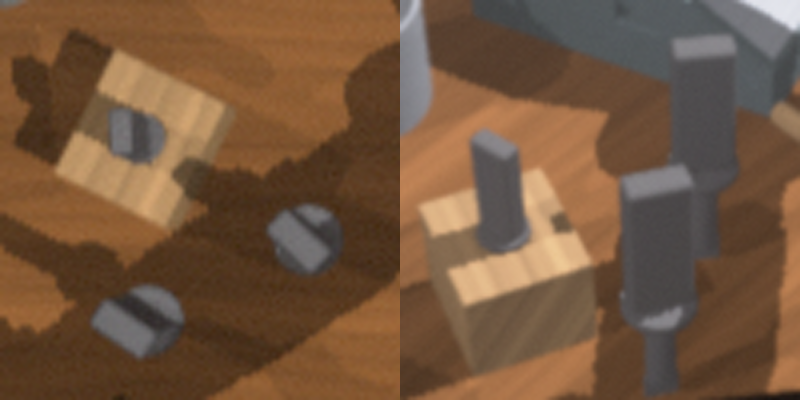

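View pics/c2.png

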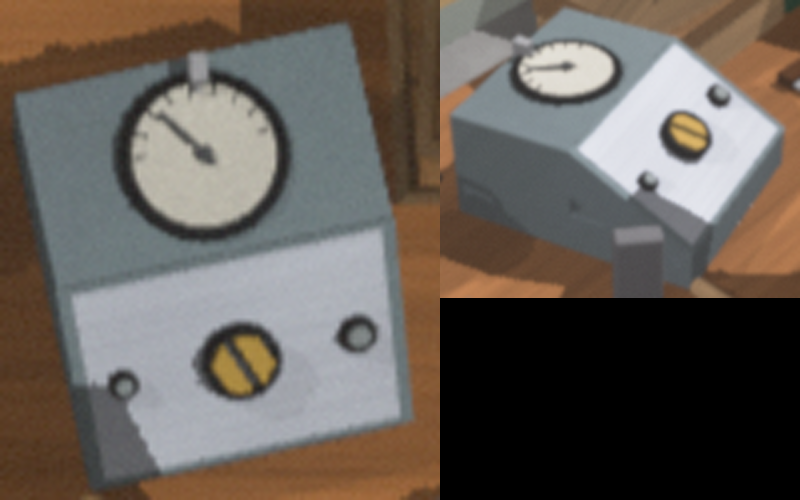

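Run:
```python
from h import *
t=cam('top');s=cam('side')
f=lambda x,y:(215+x/4,200+y/4)
cs=[onz(t,f(*p),75) for p in[(115,48),(235,105),(172,230),(55,172)]]
for c in cs: print('stand',c.round(1))
print('mid',np.mean(cs,0).round(1))
for p in [(110,108),(130,105),(137,157),(115,157)]: print('handle top',onz(t,f(*p),161).round(1))
for p in [(137,107+0),(165,135)]: print(onz(t,f(*p),81).round(1))
for p,z in [((285,225),200),((315,250),200),((115,315),200),((145,340),200)]: print('big',onz(t,f(*p),z).round(1))
g=lambda x,y:(320+x/4,120+y/4)
for n,p in dict(tl=(15,95),tr=(347,25),r=(390,220),l=(60,290)).items(): print('console',n,onz(t,g(*p),130).round(1))
P=onz(t,g(205,155),132);N=onz(t,g(160,117),132);M=onz(t,g(200,80),132)
print('pivot',P,'needle',N,'mark',M)
a=lambda v:np.degrees(np.arctan2(v[1],v[0]));print(a(N-P),a(M-P))
# screw two views
q=lambda x,y:(240+(x-440)/360*145,140+y/298*120)
print('screw',cross2(t,g(241,361),s,q(686,135)))
print('knobs',cross2(t,g(124,384),s,q(648,181)),cross2(t,g(357,333),s,q(719,94)))
T=pose();print(T.round(3))
```

```text
stand [583.9 222.2  75. ]
stand [543.7 134.4  75. ]
stand [452.9 178.2  75. ]
stand [493.5 263.7  75. ]
mid [518.5 199.6  75. ]
handle top [534.5 209.8 161. ]
handle top [536.8 196.3 161. ]
handle top [501.7 190.9 161. ]
handle top [501.4 205.7 161. ]
[540.9 204.4  81. ]
[521.  183.8  81. ]
big [457.1  87.  200. ]
big [441.1  67.2 200. ]
big [396.9 196.8 200. ]
big [381.  176.9 200. ]
console tl [772.1  -6.7 130. ]
console tr [ 823.8 -237.1  130. ]
console r [ 687.4 -267.4  130. ]
console l [635.9 -39.7 130. ]
pivot [ 730.94546064 -138.98350215  132.        ] needle [ 757.22976338 -107.56391652  132.        ] mark [ 783.50254248 -135.06317368  132.        ]
50.08556631522731 4.265896535209728
screw (array([ 592.46896765, -169.43266968,   93.98005759]), np.float64(1.2475376747294598))
knobs (array([575.24576263, -86.76074574,  91.27388571]), np.float64(1.2391592315351587)) (array([ 613.08495665, -251.98324149,   93.33195469]), np.float64(0.030320955738356175))
[[-3.94000e-01  9.19000e-01 -1.00000e-03  2.16442e+02]
 [ 9.19000e-01  3.94000e-01  2.00000e-03 -5.05081e+02]
 [ 2.00000e-03 -0.00000e+00 -1.00000e+00  2.08079e+02]
 [ 0.00000e+00  0.00000e+00  0.00000e+00  1.00000e+00]]
```

Run:
```python
from h import *
t=cam('top');s=cam('side')
for P in [[216,-505,208],[0,0,0],[0,0,300]]: print(proj(t,P),proj(s,P))
for uv in [(428,165),(530,165),(498,248),(500,350),(528,90)]: print(uv,onz(t,uv,100).round(0),onz(t,uv,150).round(0))
im,C=snap('wrist','w0.png')
```

```text
[516.65249785 354.31540686] [536.89782279 156.271481  ]
[317.8344138  409.72158717] [510.49933453 379.39455458]
[316.71240625 451.8583749 ] [552.05030293 276.39773626]
(428, 165) [ 722. -303.  100.] [ 711. -292.  150.]
(530, 165) [ 725. -591.  100.] [ 715. -568.  150.]
(498, 248) [ 489. -500.  100.] [ 488. -481.  150.]
(500, 350) [ 206. -504.  100.] [ 215. -485.  150.]
(528, 90) [ 941. -587.  100.] [ 922. -564.  150.]
```

View pics/w0.png

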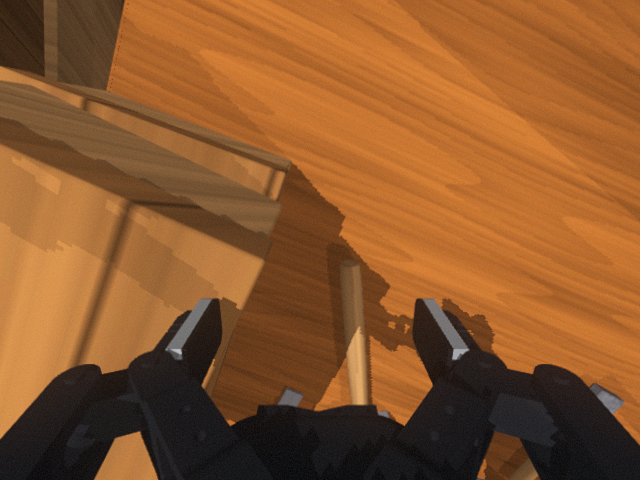

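```bash
cat > plan.py <<'E'
from h import *
U=np.radians(12.8)
def Rm(psi,th,l=None):
    l=np.array([-np.sin(U),np.cos(U),0]) if l is None else l
    return R.from_rotvec(-np.radians(th)*l).as_matrix()@R.from_euler('z',psi,degrees=True).as_matrix()@np.diag([1.,-1,-1])
def plan(p1,psi1,th1,p0=None,psi0=None,th0=0,claw=0,smax=36,amax=10.4,T0=None,l=None):
    """interpolate from current (psi0,th0 hints) to target; print rows"""
    T=pose() if T0 is None else T0
    p0=T[:3,3] if p0 is None else np.array(p0,float); p1=np.array(p1,float)
    R0=T[:3,:3]; 
    if psi0 is None: psi0=np.degrees(np.arctan2(R0[1,0],R0[0,0]))
    E=Rm(psi0,th0,l).T@R0   # residual
    n=int(np.ceil(max(np.linalg.norm(p1-p0)/smax,(abs(psi1-psi0)+abs(th1-th0))/amax,1)))
    Rp,pp=R0,p0; rows=[]
    for k in range(1,n+1):
        f=k/n; tgtp=p0+(p1-p0)*f; tgtR=Rm(psi0+(psi1-psi0)*f,th0+(th1-th0)*f,l)
        d=np.round(Rp.T@(tgtp-pp)/40,2); w=np.round(R.from_matrix(Rp.T@tgtR).as_rotvec()/(np.pi/2),3)
        rows.append([*d.tolist(),*w.tolist(),claw]); pp=pp+Rp@d*40; Rp=Rp@R.from_rotvec(w*np.pi/2).as_matrix()
    for i in range(0,n,5): print(str([[round(float(x),3) for x in r] for r in rows[i:i+5]]).replace(' ','').replace('0.','.').replace('.0,','0,'))
    print('end',pp.round(1),n)
    return rows
E
python3 - <<'E'
from plan import *
u=np.array([np.cos(U),np.sin(U),0]);n=Rm(0,30)@[0,0,-1]
print(n)
p=np.array([592.5,-169.4,94])+n*135
T=pose();T2=T.copy();T2[2,3]+=40
plan(p,303,30,T0=T2,psi0=113.2)
E
```

```text
[-0.48757468 -0.11077425  0.8660254 ]
[[.2,.47,.04,-.015,-.005,-.096,.0],[.12,.49,.06,-.014,-.006,-.096,.0],[.05,.5,.06,-.013,-.008,-.096,.0],[-.02,.5,.07,-.011,-.009,-.095,.0],[-.1,.5,.08,-.01,-.012,-.096,.0]]
[[-.17,.47,.1,-.008,-.013,-.096,.0],[-.24,.43,.1,-.006,-.014,-.096,.0],[-.3,.4,.11,-.004,-.014,-.096,.0],[-.35,.35,.12,-.002,-.015,-.096,.0],[-.39,.29,.13,.001,-.016,-.096,.0]]
[[-.44,.23,.15,.003,-.014,-.095,.0],[-.45,.16,.15,.005,-.015,-.096,.0],[-.48,.1,.16,.007,-.013,-.096,.0],[-.48,.02,.17,.009,-.012,-.096,.0],[-.47,-.05,.17,.011,-.011,-.096,.0]]
[[-.46,-.11,.19,.012,-.009,-.096,.0],[-.43,-.18,.2,.014,-.007,-.096,.0],[-.41,-.23,.21,.014,-.004,-.095,.0],[-.36,-.29,.21,.015,-.003,-.096,.0],[-.31,-.34,.22,.015,-0,-.096,.0]]
[[-.26,-.37,.24,.015,.002,-.096,.0],[-.2,-.4,.24,.015,.004,-.096,.0]]
end [ 526.8 -184.2  210.8] 22
```

Request:
apply_moves(
  moves=[
    [0,0,-1,0,0,0,0],
    [0.2,0.47,0.04,-0.015,-0.005,-0.096,0],
    [0.12,0.49,0.06,-0.014,-0.006,-0.096,0],
    [0.05,0.5,0.06,-0.013,-0.008,-0.096,0],
    [-0.02,0.5,0.07,-0.011,-0.009,-0.095,0],
  ],
)

```text
clock: 0.78
ee_pos: [273.1, -446.5, 241.7]
tool_rot: [0.042, 0.276, 0.96, 0.023]
wrist_force: [-0.2, -0.3, 1.1]
opening: 85.5
```

Request:
apply_moves(
  moves=[
    [-0.1,0.5,0.08,-0.01,-0.012,-0.096,0],
    [-0.17,0.47,0.1,-0.008,-0.013,-0.096,0],
    [-0.24,0.43,0.1,-0.006,-0.014,-0.096,0],
    [-0.3,0.4,0.11,-0.004,-0.014,-0.096,0],
    [-0.35,0.35,0.12,-0.002,-0.015,-0.096,0],
  ],
)

```text
clock: 1.4
ee_pos: [343.9, -373.6, 233.3]
tool_rot: [0.106, -0.097, 0.99, 0.013]
wrist_force: [0.7, -0.0, -0.2]
opening: 85.5
```

Request:
apply_moves(
  moves=[
    [-0.39,0.29,0.13,0.001,-0.016,-0.096,0],
    [-0.44,0.23,0.15,0.003,-0.014,-0.095,0],
    [-0.45,0.16,0.15,0.005,-0.015,-0.096,0],
    [-0.48,0.1,0.16,0.007,-0.013,-0.096,0],
    [-0.48,0.02,0.17,0.009,-0.012,-0.096,0],
  ],
)

```text
clock: 2.02
ee_pos: [414.3, -300.6, 224.5]
tool_rot: [0.161, -0.45, 0.878, -0.041]
wrist_force: [0.1, -0.8, -0.1]
opening: 85.4
```

Request:
apply_moves(
  moves=[
    [-0.47,-0.05,0.17,0.011,-0.011,-0.096,0],
    [-0.46,-0.11,0.19,0.012,-0.009,-0.096,0],
    [-0.43,-0.18,0.2,0.014,-0.007,-0.096,0],
    [-0.41,-0.23,0.21,0.014,-0.004,-0.095,0],
    [-0.36,-0.29,0.21,0.015,-0.003,-0.096,0],
  ],
)

```text
clock: 2.65
ee_pos: [484.6, -227.6, 216.1]
tool_rot: [-0.182, 0.732, -0.643, 0.132]
wrist_force: [-0.2, 0.4, 0.1]
opening: 85.4
```

Request:
apply_moves(
  moves=[
    [-0.31,-0.34,0.22,0.015,0,-0.096,0],
    [-0.26,-0.37,0.24,0.015,0.002,-0.096,0],
    [-0.2,-0.4,0.24,0.015,0.004,-0.096,0],
    [0,0,0,0,0,0,0],
  ],
)

```text
clock: 3.15
ee_pos: [526.7, -183.7, 210.5]
tool_rot: [-0.17, 0.849, -0.46, 0.194]
wrist_force: [-0.1, 0.2, -0.4]
opening: 85.3
```

Run:
```python
from h import *
print(robot.state()['joints'].round(2),pose().round(3))
snap('wrist','w1.png')
```

```text
[-0.21 -0.01 -0.22 -0.27 -0.9   2.48] [[ 5.00000e-01 -7.16000e-01  4.87000e-01  5.26666e+02]
 [-8.48000e-01 -5.18000e-01  1.10000e-01 -1.83745e+02]
 [ 1.73000e-01 -4.68000e-01 -8.66000e-01  2.10528e+02]
 [ 0.00000e+00  0.00000e+00  0.00000e+00  1.00000e+00]]
```

View pics/w1.png

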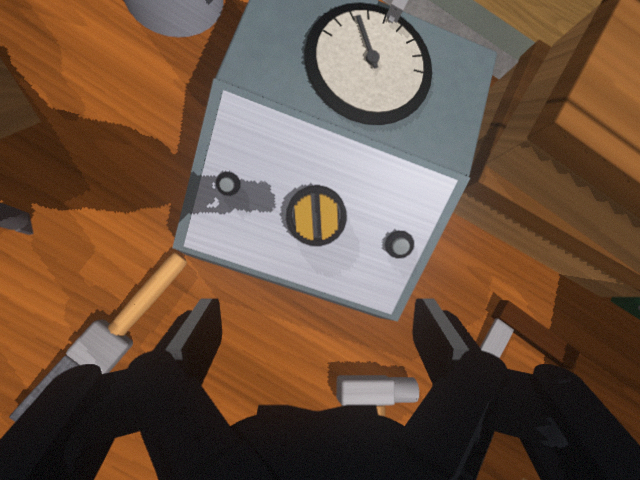

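```bash
cp plan.py plan_.py
python3 - <<'E'
from h import *
im=cv2.imread('pics/w1.png'); C=cam('wrist'); t=cam('top'); s=cam('side')
hsv=cv2.cvtColor(im,cv2.COLOR_BGR2HSV)
m=cv2.inRange(hsv,(15,120,100),(32,255,255)); m[:170]=0;m[260:]=0;m[:,:270]=0;m[:,360:]=0
ys,xs=np.nonzero(m); c,(w,h),a=cv2.minAreaRect(np.stack([xs,ys],1).astype(np.float32)); print('brass',xs.mean(),ys.mean(),len(xs))
cc=cv2.minEnclosingCircle(np.stack([xs,ys],1).astype(np.float32)); print(cc)
# halves separated
n,lab,st,ce=cv2.connectedComponentsWithStats(m); print(st,ce)
ti=cv2.imread('pics/top0.png'); th=cv2.cvtColor(ti,cv2.COLOR_BGR2HSV); tm=cv2.inRange(th,(15,120,80),(32,255,255)); 
z=np.zeros_like(tm); z[195:225,365:395]=tm[195:225,365:395]; ys,xs=np.nonzero(z); tu=cv2.minEnclosingCircle(np.stack([xs,ys],1).astype(np.float32))[0]; print(tu)
si=cv2.imread('pics/side0.png'); th=cv2.cvtColor(si,cv2.COLOR_BGR2HSV); sm=cv2.inRange(th,(15,120,80),(32,255,255)); 
z=np.zeros_like(sm); z[180:206,325:355]=sm[180:206,325:355]; ys,xs=np.nonzero(z); su=cv2.minEnclosingCircle(np.stack([xs,ys],1).astype(np.float32))[0]; print(su)
wu=cc[0]
print('w+t',cross2(C,wu,t,tu)); print('w+s',cross2(C,wu,s,su)); print('t+s',cross2(t,tu,s,su))
cv2.imwrite('pics/c3.png',np.hstack([cv2.resize(im[165:265,266:366],(400,400),interpolation=cv2.INTER_CUBIC),cv2.resize(im[0:130,300:440],(431,400),interpolation=cv2.INTER_CUBIC)])[:, :800])
E
```

```text
brass 315.99236641221376 216.9320610687023 1310
((315.88067626953125, 216.8295440673828), 24.414093017578125)
[[     0      0    640    480 305890]
 [   294    195     20     45    652]
 [   319    194     19     46    658]] [[319.51502174 239.59664912]
 [304.00766871 217.55368098]
 [327.86778116 216.31610942]]
(380.5, 210.5)
(340.0, 192.5)
w+t (array([ 590.05749439, -168.66644784,   99.28272126]), np.float64(2.66045626321189))
w+s (array([ 588.50689947, -167.31190215,  102.93003375]), np.float64(0.4804766739847752))
t+s (array([ 590.56050683, -169.64887349,  100.76063519]), np.float64(0.051556021122220505))
```

View pics/c3.png

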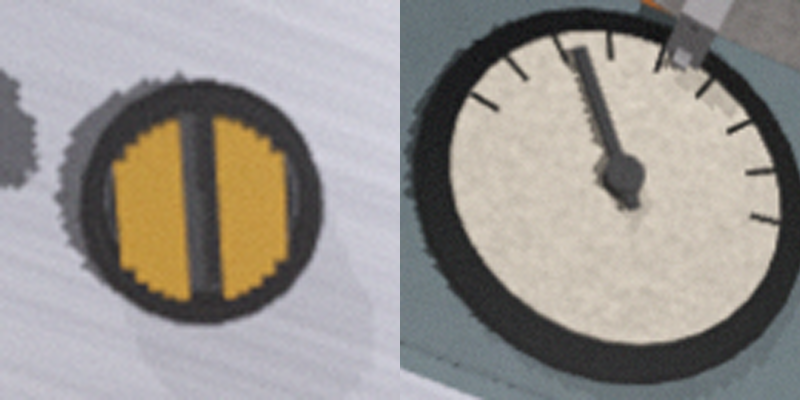

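Run:
```python
from plan import *
C=cam('wrist'); t=cam('top'); s=cam('side')
# slope/top edge in wrist picture corners ~ (219,86),(468,180) ; top back corners unseen. in top view edge
for e in [(219,84),(468,179)]: print('edge w',onz(C,e,130).round(1))
for e in [(335,192.5),(417.5,175)]: print('edge t',onz(t,e,130).round(1))
n=-Rm(0,30)[:,2]*1.0; n=n if n[2]>0 else -n
eW=[onz(C,e,130) for e in [(219,84),(468,179)]]; d=eW[1]-eW[0]; print('yaw uphill',np.degrees(np.arctan2(d[1],d[0]))+90)
p0=np.mean(eW,0)+n*14
S=onplane(C,(316,216.5),p0,n); print('screw by plane w',S, 't',onplane(t,(380.5,210.5),p0,n),'s',onplane(s,(340,192.5),p0,n))
u=np.array([np.cos(U)*np.cos(np.pi/6),np.sin(U)*np.cos(np.pi/6),.5]);l=np.array([-np.sin(U),np.cos(U),0])
# slot direction: from crop centreline
a=onplane(C,(266+193/4,165+120/4),p0,n);b=onplane(C,(266+206/4,165+292/4),p0,n);v=a-b
print('slot ang',np.degrees(np.arctan2(v@l,v@u)))
# rim ellipse width
for A,B in [((82,205),(322,205)),((200,82),(200,323))]:
    A=onplane(C,(266+A[0]/4,165+A[1]/4),p0,n);B=onplane(C,(266+B[0]/4,165+B[1]/4),p0,n);print('rim',np.linalg.norm(A-B),(A+B)/2)
g=lambda x,y:(300+x*140/431,y*130/400)
P=onz(C,g(624,175) if 0 else (300+(624-400)*.325,175*.325),132)
N=onz(C,(300+(578-400)*.325,48*.325),132);M=onz(C,(300+(684-400)*.325,58*.325),132)
f=lambda v:np.degrees(np.arctan2(v[1],v[0]))
print(P,np.linalg.norm(N-P),np.linalg.norm(M-P),f(N-P),f(M-P))
```

```text
edge w [633.3 -41.4 130. ]
edge w [ 685.9 -266.3  130. ]
edge t [635.9 -39.7 130. ]
edge t [ 687.4 -267.4  130. ]
yaw uphill 13.17477851637338
screw by plane w [ 588.20674704 -167.32150824  104.24472815] t [ 590.07736104 -169.1182193   105.0680697 ] s [ 587.73690977 -165.93608181  104.15741987]
slot ang 24.27655289060835
rim 53.64844237370115 [ 588.59428254 -167.58597024  104.42908408]
rim 55.570939712231564 [ 588.20044239 -167.32618333  104.24058062]
[ 737.03301673 -135.23874813  132.        ] 42.762903789410686 47.18353409331884 48.50618030055111 4.831289179128702
```

```bash
sed -i 's/radians(12.8)/radians(13.0)/' plan.py
python3 - <<'E'
from plan import *
T=pose(); T[2,3]+=0
plan([524,-150,255],295,20,psi0=302.4,th0=30)
T[:3,3]=[524,-150,255];T[:3,:3]=Rm(295,20)
plan([518.6,200.6,250],278,0,T0=T,psi0=295,th0=20)
E
```

```text
[[-.29,-.46,-.45,-.052,-.018,.048,.0],[-.33,-.39,-.47,-.054,-.014,.041,.0]]
end [ 523.8 -149.9  255. ] 2
[[-.8,-.34,.07,-.022,-.004,.019,.0],[-.82,-.32,.07,-.022,-.004,.019,.0],[-.82,-.3,.07,-.022,-.003,.019,.0],[-.83,-.28,.05,-.022,-.002,.019,.0],[-.84,-.25,.05,-.022,-.002,.018,.0]]
[[-.84,-.24,.05,-.022,-.001,.019,.0],[-.85,-.2,.03,-.022,-0,.019,.0],[-.86,-.19,.04,-.023,-0,.019,.0],[-.86,-.16,.02,-.022,.001,.019,.0],[-.87,-.13,.02,-.022,.001,.019,.0]]
end [518.6 200.8 250. ] 10
```

Request:
apply_moves(
  moves=[
    [-0.29,-0.46,-0.45,-0.052,-0.018,0.048,0],
    [-0.33,-0.39,-0.47,-0.054,-0.014,0.041,0],
    [-0.8,-0.34,0.07,-0.022,-0.004,0.019,0],
    [-0.82,-0.32,0.07,-0.022,-0.004,0.019,0],
    [-0.82,-0.3,0.07,-0.022,-0.003,0.019,0],
  ],
)

```text
clock: 3.82
ee_pos: [522.0, -44.6, 253.9]
tool_rot: [-0.09, 0.811, -0.572, 0.082]
wrist_force: [0.4, -0.3, -0.8]
opening: 85.6
```

Request:
apply_moves(
  moves=[
    [-0.83,-0.28,0.05,-0.022,-0.002,0.019,0],
    [-0.84,-0.25,0.05,-0.022,-0.002,0.018,0],
    [-0.84,-0.24,0.05,-0.022,-0.001,0.019,0],
    [-0.85,-0.2,0.03,-0.022,0,0.019,0],
    [-0.86,-0.19,0.04,-0.023,0,0.019,0],
  ],
)

```text
clock: 4.45
ee_pos: [519.6, 130.8, 251.4]
tool_rot: [-0.027, 0.772, -0.634, 0.022]
wrist_force: [0.9, 0.3, -0.4]
opening: 85.9
```

Request:
apply_moves(
  moves=[
    [-0.86,-0.16,0.02,-0.022,0.001,0.019,0],
    [-0.87,-0.13,0.02,-0.022,0.001,0.019,0],
    [0,0,0,0,0,0,0],
  ],
)

```text
clock: 4.82
ee_pos: [518.7, 201.9, 249.0]
tool_rot: [0.001, 0.755, -0.656, -0.0]
wrist_force: [-0.9, -0.5, 0.2]
opening: 85.0
```

Run:
```python
from h import *
print(robot.state()['joints'].round(2),pose().round(3))
snap('wrist','w2.png')
```

```text
[ 0.65  0.26  0.22 -0.   -1.53  1.06] [[ 1.39000e-01 -9.90000e-01 -1.00000e-03  5.18654e+02]
 [-9.90000e-01 -1.39000e-01 -1.00000e-03  2.01925e+02]
 [ 1.00000e-03  1.00000e-03 -1.00000e+00  2.48984e+02]
 [ 0.00000e+00  0.00000e+00  0.00000e+00  1.00000e+00]]
```

View pics/w2.png

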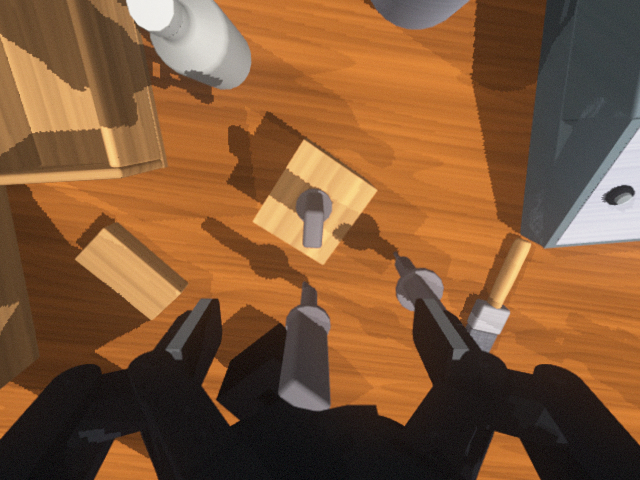

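Run:
```python
import cv2
im=cv2.imread('pics/w2.png'); cv2.imwrite('pics/c4.png',cv2.resize(im[135:270,245:385],(700,675),interpolation=cv2.INTER_CUBIC)[:600])
```

```text
(no output)
```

View pics/c4.png

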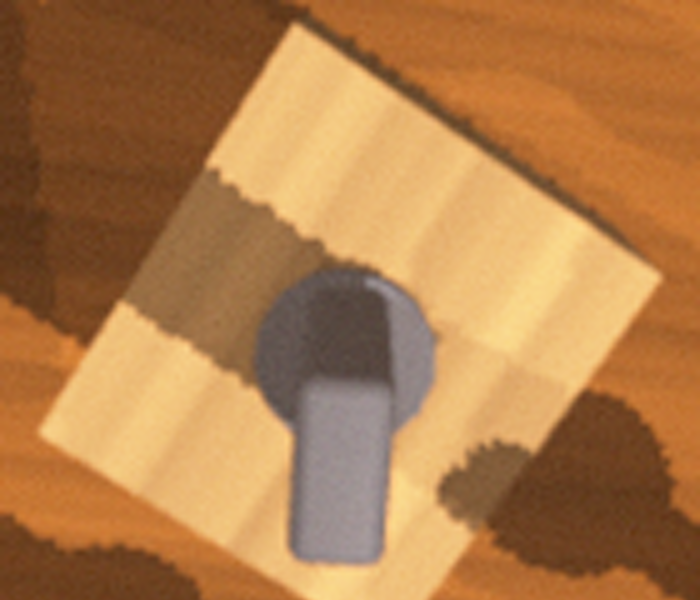

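Run:
```python
from h import *
C=cam('wrist');f=lambda x,y:(245+x/5,135+y/5)
h=[onz(C,f(*p),161) for p in[(300,379),(392,382),(384,564),(290,560)]]
print(np.round(h,1),'mid',np.mean(h,0).round(1)); d=(h[0]+h[1]-h[2]-h[3])/2;print(np.linalg.norm(d),np.linalg.norm(h[0]-h[1]),np.degrees(np.arctan2(d[1],d[0])))
L=onz(C,f(256,355),81);Rr=onz(C,f(436,355),81);To=onz(C,f(345,266),81);print('collar',((L+Rr)/2).round(1),np.linalg.norm(L-Rr),To)
c=[onz(C,f(*p),75) for p in[(300,22),(662,275),(38,433)]];print(np.round(c,1),'stand mid',((c[1]+c[2])/2).round(1))
d=c[1]-c[0];print(np.linalg.norm(d),np.linalg.norm(c[2]-c[0]),np.degrees(np.arctan2(d[1],d[0])))
```

```text
[[534.4 213.2 161. ]
 [535.9 198.9 161. ]
 [505.9 195.9 161. ]
 [504.5 211.  161. ]] mid [520.2 204.7 161. ]
30.064338147101232 14.315514736204928 5.031787324178567
collar [521.  204.6  81. ] 36.70584630109419 [538.98969398 207.31042167  81.        ]
[[584.  222.4  75. ]
 [545.  142.8  75. ]
 [494.  266.5  75. ]] stand mid [519.5 204.6  75. ]
88.62443266080481 100.24705223908734 -116.11657865763948
```

Run:
```python
from plan import *
plan([520.5,204.7,103],275,0,psi0=278)
```

```text
[[-.02,-.01,.73,0,-.001,.006,.0],[-.02,-.01,.74,0,0,.007,.0],[-.01,-.02,.73,0,0,.007,.0],[-.02,-.01,.73,0,0,.006,.0],[-.02,-.01,.73,0,0,.007,.0]]
end [520.6 204.7 103.1] 5
```

Request:
apply_moves(
  moves=[
    [-0.02,-0.01,0.73,0,-0.001,0.006,0],
    [-0.02,-0.01,0.74,0,0,0.007,0],
    [-0.01,-0.02,0.73,0,0,0.007,0],
    [-0.02,-0.01,0.73,0,0,0.006,0],
    [-0.02,-0.01,0.73,0,0,0.007,0],
  ],
  grip_force=60,
)

```text
clock: 5.5
ee_pos: [520.7, 203.2, 103.5]
tool_rot: [-0.001, 0.737, -0.676, 0.0]
wrist_force: [1.1, 0.4, -0.8]
opening: 85.5
```

Request:
apply_moves(
  moves=[
    [0,0,0,0,0,0,0.4],
    [0,0,0,0,0,0,0.8],
    [0,0,0,0,0,0,1],
    [0,0,0,0,0,0,1],
    [0,0,0,0,0,0,1],
  ],
)

```text
clock: 6.12
ee_pos: [521.2, 205.0, 104.9]
tool_rot: [-0.002, 0.738, -0.675, 0.0]
wrist_force: [-1.2, -0.2, 5.7]
opening: 15.4
```

Run:
```python
from h import *
s=robot.state();print(s['clock'],s['opening'],s['wrist_force'],s['ft_torque'],pose().round(3))
```

```text
6.125 15.368188982889109 [-1.19855808 -0.17334863  5.6762904 ] [-0.02229994  0.2685415  -0.00568677] [[ 8.80000e-02 -9.96000e-01  3.00000e-03  5.21205e+02]
 [-9.96000e-01 -8.80000e-02  3.00000e-03  2.04974e+02]
 [-2.00000e-03 -3.00000e-03 -1.00000e+00  1.04941e+02]
 [ 0.00000e+00  0.00000e+00  0.00000e+00  1.00000e+00]]
```

Run:
```python
from plan import *
n=-Rm(0,30)[:,2];print(n)
T=pose();plan([521.2,205,275],275,0,psi0=275,claw=1)
T[:3,3]=[521.2,205,275];T[:3,:3]=Rm(275,0)
p=np.array([588.4,-167.5,104.3])+n*126;print(p)
plan(p,307.3,30,psi0=275,T0=T,claw=1)
```

```text
[-0.48718503 -0.11247553  0.8660254 ]
[[-0,-0,-.85,-.002,.001,.001,1.0],[-0,-0,-.85,0,0,-0,1.0],[-0,-0,-.85,0,0,-0,1.0],[-0,-0,-.85,0,0,-0,1.0],[-.01,-0,-.85,0,0,-0,1.0]]
end [521.1 205.2 274.9] 5
[ 527.01468592 -181.67191642  213.41920088]
[[.88,.06,.14,.03,-.003,-.033,1.0],[.87,.12,.13,.03,-.002,-.032,1.0],[.87,.16,.12,.031,-.001,-.033,1.0],[.85,.22,.12,.03,.002,-.032,1.0],[.85,.26,.1,.03,.002,-.033,1.0]]
[[.82,.31,.09,.03,.005,-.033,1.0],[.81,.36,.08,.03,.005,-.032,1.0],[.8,.4,.07,.029,.008,-.033,1.0],[.76,.45,.07,.029,.009,-.033,1.0],[.75,.48,.05,.029,.01,-.032,1.0]]
[[.71,.53,.04,.028,.012,-.033,1.0]]
end [ 527.  -181.5  213.3] 11
```

Request:
apply_moves(
  moves=[
    [0,0,-0.4,0,0,0,1],
    [0,0,-0.85,0,0,0,1],
    [0,0,-0.85,0,0,0,1],
    [0,0,-0.85,0,0,0,1],
    [0,0,-0.85,0,0,0,1],
  ],
)

```text
clock: 6.75
ee_pos: [520.0, 204.4, 256.5]
tool_rot: [-0.001, 0.738, -0.675, -0.001]
wrist_force: [0.6, 0.4, -0.4]
opening: 15.3
```

Request:
apply_moves(
  moves=[
    [0,0,-0.45,0,0,0,1],
    [0.88,0.06,0.14,0.03,-0.003,-0.033,1],
    [0.87,0.12,0.13,0.03,-0.002,-0.032,1],
    [0.87,0.16,0.12,0.031,-0.001,-0.033,1],
    [0.85,0.22,0.12,0.03,0.002,-0.032,1],
  ],
)

```text
clock: 7.38
ee_pos: [522.1, 62.8, 250.5]
tool_rot: [-0.074, 0.799, -0.593, 0.062]
wrist_force: [0.0, -0.4, 0.1]
opening: 15.3
```

Request:
apply_moves(
  moves=[
    [0.85,0.26,0.1,0.03,0.002,-0.033,1],
    [0.82,0.31,0.09,0.03,0.005,-0.033,1],
    [0.81,0.36,0.08,0.03,0.005,-0.032,1],
    [0.8,0.4,0.07,0.029,0.008,-0.033,1],
    [0.76,0.45,0.07,0.029,0.009,-0.033,1],
  ],
)

```text
clock: 8.0
ee_pos: [524.7, -112.7, 222.2]
tool_rot: [-0.144, 0.853, -0.477, 0.158]
wrist_force: [-0.3, 0.4, -1.1]
opening: 15.3
```

Request:
apply_moves(
  moves=[
    [0.75,0.48,0.05,0.029,0.01,-0.032,1],
    [0.71,0.53,0.04,0.028,0.012,-0.033,1],
    [0,0,0,0,0,0,1],
  ],
)

```text
clock: 8.38
ee_pos: [525.2, -184.3, 210.0]
tool_rot: [-0.165, 0.865, -0.43, 0.2]
wrist_force: [-0.2, 0.3, -1.9]
opening: 15.4
```

Run:
```python
from plan import *
s=robot.state();print(s['clock'],s['opening'],s['joints'].round(2),s['wrist_force'],s['ft_torque'],pose().round(3))
T=pose();print((Rm(307.3,30).T@T[:3,:3]).round(3))
snap('wrist','w3.png');snap('side','s3.png')
```

```text
8.375 15.35464631128188 [-0.22 -0.01 -0.22 -0.28 -0.9   2.56] [-0.18869035  0.27039029 -1.91858768] [-0.3197955   1.58538583  0.0277186 ] [[ 5.50000e-01 -6.79000e-01  4.87000e-01  5.25174e+02]
 [-8.10000e-01 -5.75000e-01  1.13000e-01 -1.84271e+02]
 [ 2.04000e-01 -4.57000e-01 -8.66000e-01  2.10008e+02]
 [ 0.00000e+00  0.00000e+00  0.00000e+00  1.00000e+00]]
[[ 1.    -0.004 -0.001]
 [ 0.004  1.    -0.   ]
 [ 0.001  0.     1.   ]]
```

View pics/w3.png

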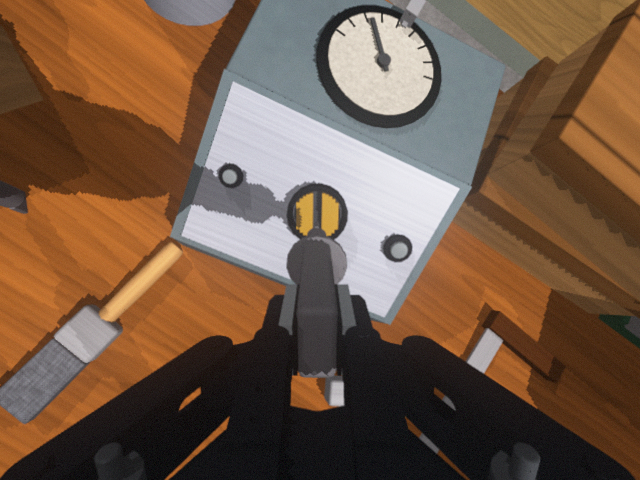

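View pics/s3.png

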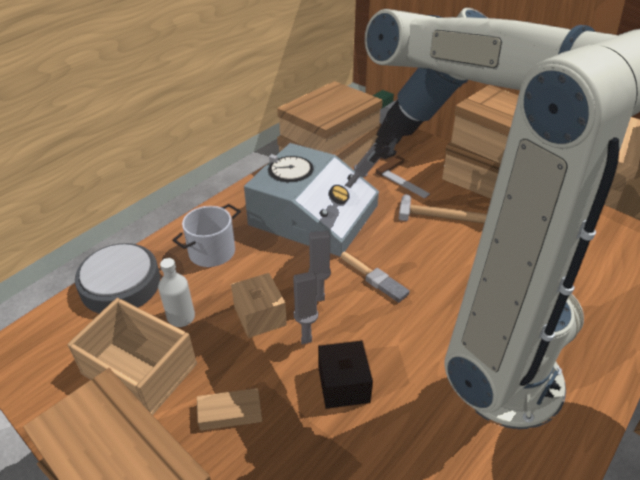

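Run:
```python
from plan import *
im=cv2.imread('pics/w3.png');T=pose();C=cam('wrist',T)
W=lambda p:proj(C,T[:3,:3]@np.array(p,float)+T[:3,3])
for z in (24,30,82,96): print(z,W([0,0,z]))
print('collar bottom edges',W([-19,0,27]),W([19,0,27]),W([0,-19,24]))
hsv=cv2.cvtColor(im,cv2.COLOR_BGR2HSV)
m=cv2.inRange(hsv,(15,120,100),(32,255,255)); m[:170]=0;m[250:]=0;m[:,:270]=0;m[:,360:]=0
n,lab,st,ce=cv2.connectedComponentsWithStats(m); print(st[1:],ce[1:])
cv2.imwrite('pics/c5.png',cv2.resize(im[170:290,256:376],(600,600),interpolation=cv2.INTER_CUBIC))
```

```text
24 [319.27341372 263.09706406]
30 [319.20394887 259.39288343]
82 [318.73089532 234.15455337]
96 [318.63303892 228.93089572]
collar bottom edges [288.54157571 261.23691658] [349.93602691 261.20984944] [319.33391262 233.4311333 ]
[[296 193  17  43 593]
 [321 193  18  43 626]] [[304.63406408 213.78077572]
 [329.22204473 214.19329073]]
```

View pics/c5.png

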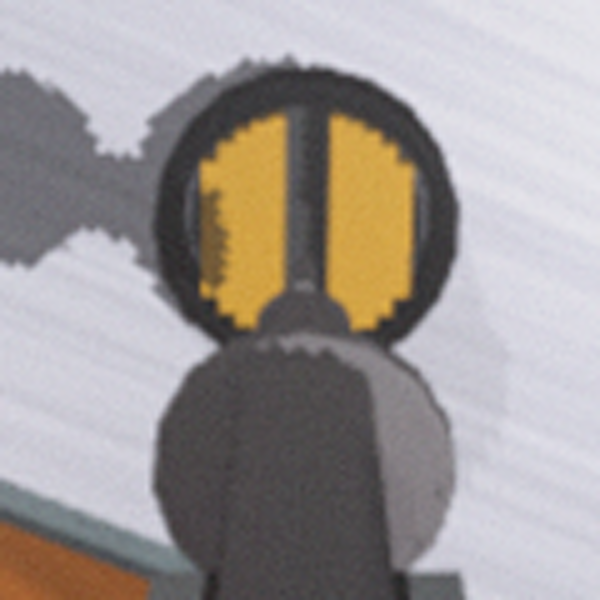

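Run:
```python
from plan import *
for _ in range(2): print(robot.calibration('wrist')['mount'].round(4))
T=pose();C=cam('wrist',T);print((np.linalg.inv(T)@C[2]).round(4));K,d,M=C
P=T@np.array([0,0,30,1.]);q=np.linalg.inv(M)@P;print(q,proj(C,P[:3]))
print(np.array(robot.state()['tool_rot']))
```

```text
[[ 1.000000e+00  4.000000e-04 -2.000000e-04 -1.512600e+00]
 [ 4.000000e-04 -9.507000e-01 -3.100000e-01 -7.862830e+01]
 [-3.000000e-04  3.100000e-01 -9.507000e-01 -1.638469e+02]
 [ 0.000000e+00  0.000000e+00  0.000000e+00  1.000000e+00]]
[[ 1.000000e+00  4.000000e-04 -2.000000e-04 -1.512600e+00]
 [ 4.000000e-04 -9.507000e-01 -3.100000e-01 -7.862830e+01]
 [-3.000000e-04  3.100000e-01 -9.507000e-01 -1.638469e+02]
 [ 0.000000e+00  0.000000e+00  0.000000e+00  1.000000e+00]]
[[ 1.000000e+00  4.000000e-04 -2.000000e-04 -1.512600e+00]
 [ 4.000000e-04 -9.507000e-01 -3.100000e-01 -7.862830e+01]
 [-3.000000e-04  3.100000e-01 -9.507000e-01 -1.638469e+02]
 [ 0.000000e+00  0.000000e+00  0.000000e+00  1.000000e+00]]
[   1.47753459  -14.65633066 -208.67280598    1.        ] [319.20394887 259.39288343]
[-0.16500447  0.86520826 -0.42925825  0.19981377]
```

Run:
```python
from plan import *
T=np.eye(4);C=cam('wrist',T)
def at(uv,z): return onz(C,uv,z).round(1)
e24=at((317,237),24);e30=at((317,237),30);print('collar y centre',e24[1]+19,e30[1]+19)
print('collar left/right',at((287,264),27),at((347.2,264),27))
Tm=pose();S=np.array([588.4,-167.5,104.3]);z=(Tm[:3,:3].T@(S-Tm[:3,3]));print('S in tool by world est',z)
for zz in (z[2]-3,z[2],z[2]+3): print('screw y',at((317.2,214),zz))
```

```text
collar y centre 2.1999999999999993 4.199999999999999
collar left/right [-20.    1.8  27. ] [17.4  1.9 27. ]
S in tool by world est [  0.6396636   -1.94200299 124.44892818]
screw y [ -1.1  -6.1 121.4]
screw y [ -1.1  -5.3 124.4]
screw y [ -1.1  -4.6 127.4]
```

Run:
```python
from plan import *
C=cam('wrist',np.eye(4))
for p in [(0,-8,82),(0,-9,82),(0,-9,96),(2,-9,96),(-2,-9,96),(0,-19,30),(0,-19,24),(-16,-0,-56),(16,8,-56),(0,-8,30)]: print(p,proj(C,np.array(p,float)).round(1))
im=cv2.imread('pics/w3.png');o=cv2.resize(im[215:245,295:340],(800,533),interpolation=cv2.INTER_CUBIC);cv2.imwrite('pics/c6.png',cv2.convertScaleAbs(o,alpha=1.6))
```

```text
(0, -8, 82) [318.7 224.2]
(0, -9, 82) [318.7 223. ]
(0, -9, 96) [318.6 218.3]
(2, -9, 96) [321.1 218.3]
(-2, -9, 96) [316.2 218.3]
(0, -19, 30) [319.3 230.5]
(0, -19, 24) [319.3 233.4]
(-16, 0, -56) [278.8 344.5]
(16, 8, -56) [362.  362.1]
(0, -8, 30) [319.2 247.4]
```

View pics/c6.png

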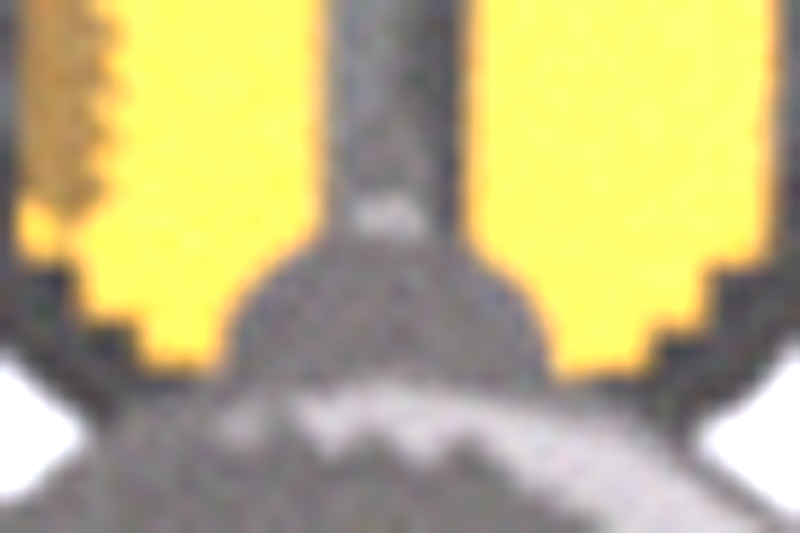

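Request:
apply_moves(
  moves=[
    [0,-0.08,0.2,0,0,0,1],
    [0,-0.07,0.2,0,0,0,1],
    [0,0,0,0,0,0,1],
  ],
)

```text
clock: 8.85
ee_pos: [538.5, -175.5, 199.2]
tool_rot: [-0.165, 0.866, -0.428, 0.199]
wrist_force: [-0.1, 0.2, -0.3]
opening: 15.2
```

Run:
```python
from plan import *
s=robot.state();T=pose();print(T[:3,3],s['wrist_force'])
im,C=snap('wrist','w4.png');C=cam('wrist',np.eye(4))
print(robot.calibration('wrist')['mount'][:3,3],cam('top')[2][:3,3],cam('side')[2][:3,3])
for p in [(0,-8,82),(0,-9,96),(0,-19,30),(0,0,96),(0,0,110)]: print(p,proj(C,np.array(p,float)).round(1))
hsv=cv2.cvtColor(im,cv2.COLOR_BGR2HSV)
m=cv2.inRange(hsv,(15,120,100),(32,255,255)); m[:170]=0;m[270:]=0;m[:,:270]=0;m[:,360:]=0
n,lab,st,ce=cv2.connectedComponentsWithStats(m); print(st[1:],ce[1:])
cv2.imwrite('pics/c7.png',cv2.resize(im[175:275,266:366],(600,600),interpolation=cv2.INTER_CUBIC))
```

```text
[ 538.53949108 -175.45932734  199.18153728] [-0.05080614  0.19978844 -0.27851929]
[  -1.51400196  -78.63234842 -163.84575508] [ 451.75837648   -5.79572589 1393.03659402] [-112.20017783  743.94250403  940.04606594]
(0, -8, 82) [318.7 224.3]
(0, -9, 96) [318.6 218.3]
(0, -19, 30) [319.3 230.5]
(0, 0, 96) [318.6 228.9]
(0, 0, 110) [318.5 224.2]
[[298 207  18  33 381]
 [324 208  19  38 495]] [[306.27559055 222.03937008]
 [332.96767677 225.12727273]]
```

View pics/c7.png

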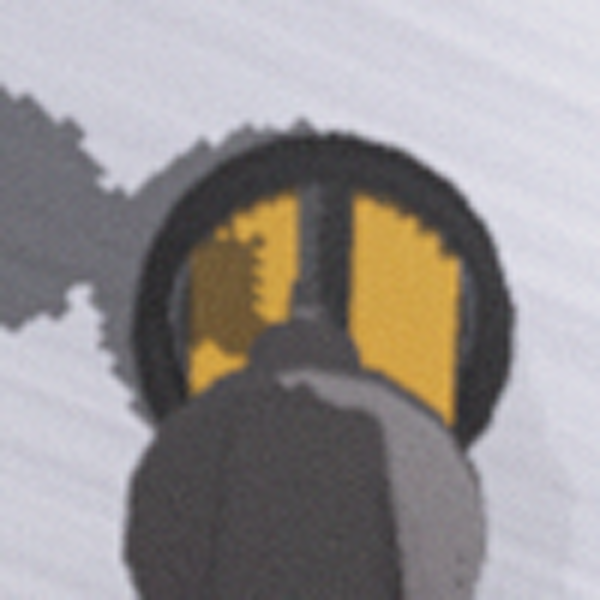

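Request:
apply_moves(
  moves=[
    [0.07,0,0.1,0,0,0,1],
    [0,0,0.1,0,0,0,1],
    [0,0,0,0,0,0,1],
  ],
)

```text
clock: 9.28
ee_pos: [543.7, -178.1, 193.3]
tool_rot: [-0.165, 0.866, -0.429, 0.2]
wrist_force: [-0.0, -0.7, -1.1]
opening: 15.4
```

```bash
cat > rel.py <<'E'
from plan import *
import sys
s=robot.state();T=pose();print(s['clock'],T[:3,3].round(1),s['wrist_force'].round(2),'toolF',(T[:3,:3].T@s['wrist_force']).round(2),s['ft_torque'].round(3),s['opening'])
S=np.array([588.4,-167.5,104.3]);print('S in tool',(T[:3,:3].T@(S-T[:3,3])).round(1))
if len(sys.argv)>1:
    im,C=snap('wrist',sys.argv[1]+'.png')
    cv2.imwrite('pics/%sc.png'%sys.argv[1],cv2.resize(im[175:275,266:366],(600,600),interpolation=cv2.INTER_CUBIC))
E
python3 rel.py w5
```

```text
9.275 [ 543.7 -178.1  193.3] [-0.   -0.71 -1.14] toolF [0.34 0.93 0.9 ] [-0.349  1.648  0.014] 15.398883880529782
S in tool [ -2.1   4.3 100.1]
```

View pics/w5c.png

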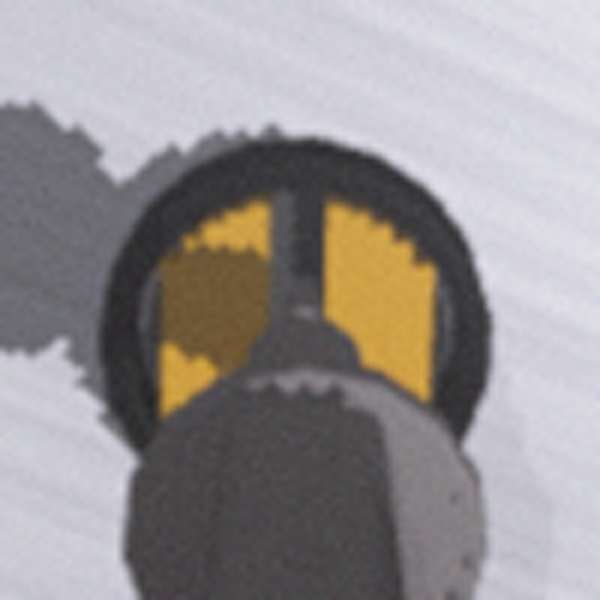

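Request:
apply_moves(
  moves=[
    [-0.03,0,0.05,0,0,0,1],
    [0,0,0.05,0,0,0,1],
    [0,0,0.05,0,0,0,1],
    [0,0,0,0,0,0,1],
  ],
)

```text
clock: 9.82
ee_pos: [546.0, -176.4, 188.2]
tool_rot: [-0.165, 0.866, -0.428, 0.2]
wrist_force: [-0.7, -0.1, -0.5]
opening: 15.0
```

```bash
python3 rel.py w6
```

```text
9.825 [ 546.  -176.4  188.2] [-0.67 -0.13 -0.47] toolF [-0.36  0.74  0.07] [-0.376  1.558  0.039] 15.002387780886481
S in tool [-1.   4.6 94.3]
```

View pics/w6c.png

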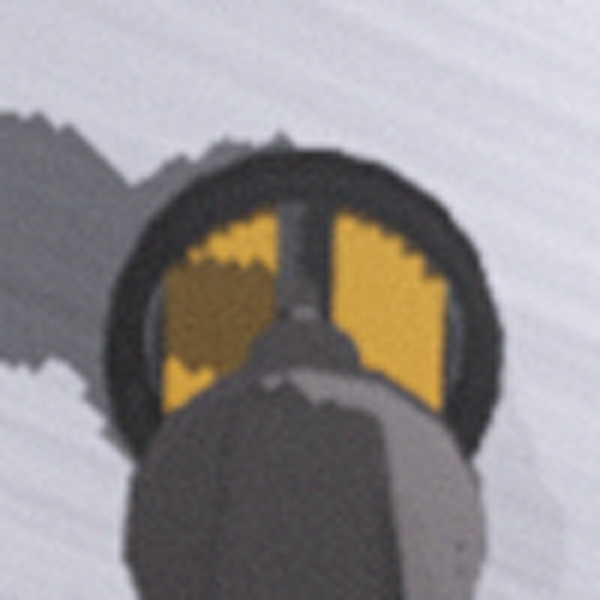

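Request:
apply_moves(
  moves=[
    [0,0,0.06,0,0,0,1],
    [0,0,0.06,0,0,0,1],
    [0,0,0.06,0,0,0,1],
    [0,0,0,0,0,0,1],
  ],
)

```text
clock: 10.38
ee_pos: [549.5, -175.5, 181.9]
tool_rot: [-0.165, 0.866, -0.428, 0.2]
wrist_force: [-0.8, -0.7, -0.3]
opening: 15.3
```

```bash
python3 rel.py
```

```text
10.375 [ 549.5 -175.5  181.9] [-0.82 -0.68 -0.28] toolF [ 0.04  1.08 -0.24] [-0.381  1.638 -0.034] 15.257694824180282
S in tool [-0.9  4.6 87. ]
```

Request:
apply_moves(
  moves=[
    [0,0,0.05,0,0,0,1],
    [0,0,0.05,0,0,0,1],
    [0,0,0,0,0,0,1],
  ],
)

```text
clock: 10.75
ee_pos: [551.6, -175.3, 179.1]
tool_rot: [-0.165, 0.866, -0.428, 0.201]
wrist_force: [-2.4, 0.7, 2.9]
opening: 15.4
```

```bash
python3 rel.py w7
```

```text
10.75 [ 551.6 -175.3  179.1] [-2.39  0.7   2.85] toolF [-1.3  -0.1  -3.56] [-0.217  1.864  0.092] 15.429390144334583
S in tool [-1.4  4.9 83.5]
```

View pics/w7c.png

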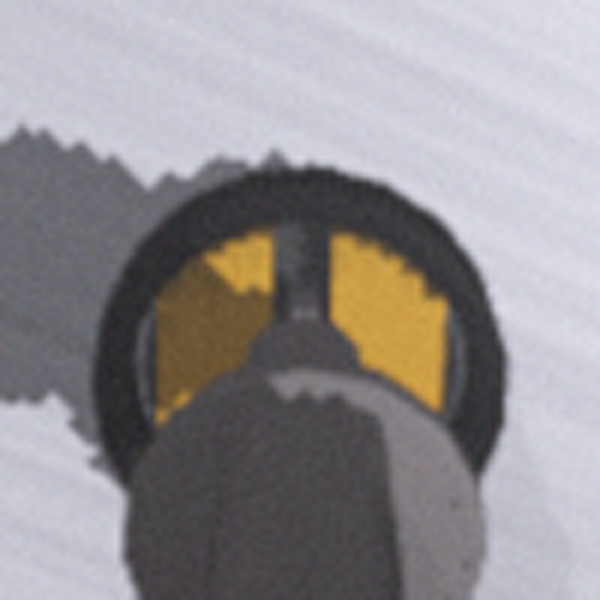

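Request:
apply_moves(
  moves=[
    [0,0,0.04,0,0,0,1],
    [0.008,0,0,0,0,0.08,1],
    [0.008,0,0,0,0,0.08,1],
    [0,0,0,0,0,0,1],
  ],
)

```text
clock: 11.3
ee_pos: [552.7, -175.4, 177.7]
tool_rot: [-0.189, 0.805, -0.533, 0.178]
wrist_force: [-2.6, 0.8, 4.7]
opening: 15.3
```

```bash
python3 rel.py w8
```

```text
11.3 [ 552.7 -175.4  177.7] [-2.61  0.75  4.65] toolF [-1.26 -0.51 -5.22] [0.292 1.864 0.442] 15.333938086966768
S in tool [-0.4  5.3 81.8]
```

View pics/w8.png

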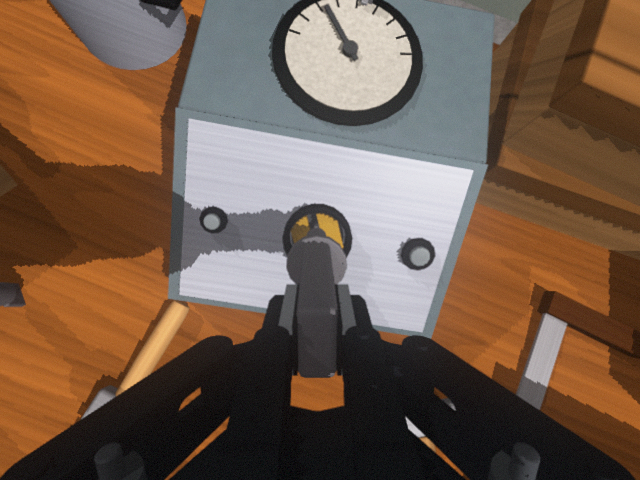

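Request:
apply_moves(
  moves=[
    [0.008,0,0,0,0,0.08,1],
    [0.008,0,0,0,0,0.08,1],
    [0,0,0,0,0,0,1],
  ],
)

```text
clock: 11.72
ee_pos: [553.1, -176.2, 177.8]
tool_rot: [-0.21, 0.733, -0.629, 0.154]
wrist_force: [-2.8, -0.0, 3.0]
opening: 15.2
```

```bash
python3 rel.py w9
```

```text
11.725 [ 553.1 -176.2  177.8] [-2.81 -0.02  3.  ] toolF [-0.55  0.91 -3.97] [0.09  1.728 0.299] 15.203652971278773
S in tool [-0.   5.5 81.9]
```

View pics/w9.png

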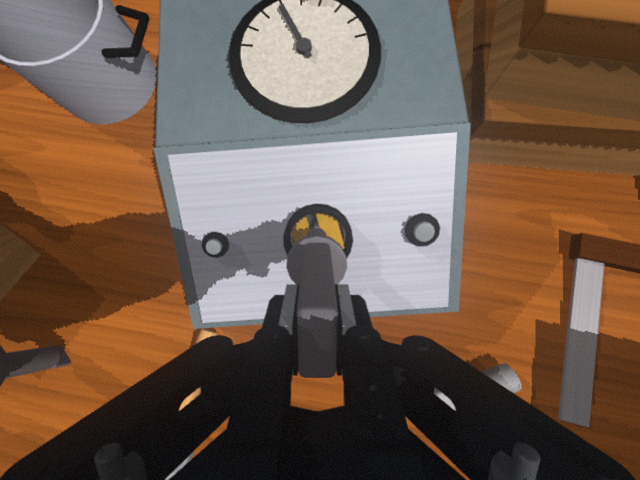

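```bash
cat > nd.py <<'E'
from plan import *
import sys
def ang(P,N):
    v=N-P; return np.degrees(np.arctan2(v[1],v[0])),np.linalg.norm(v)
def crop(fn,x0,y0,w,out,sc):
    im=cv2.imread('pics/'+fn); c=cv2.resize(im[max(y0,0):y0+int(w*.75),x0:x0+w],None,fx=sc,fy=sc,interpolation=cv2.INTER_CUBIC); cv2.imwrite('pics/'+out,c)
E
python3 - <<'E'
from nd import *
crop('w9.png',225,0,170,'c9.png',4.7)
C=cam('wrist')
print(ang(onz(C,(303,47),132),onz(C,(279,6),132)),onz(C,(303,47),132))
E
```

```text
(np.float64(36.41280381251608), np.float64(43.63458633540026)) [ 734.70508635 -132.57760082  132.        ]
```

View pics/c9.png

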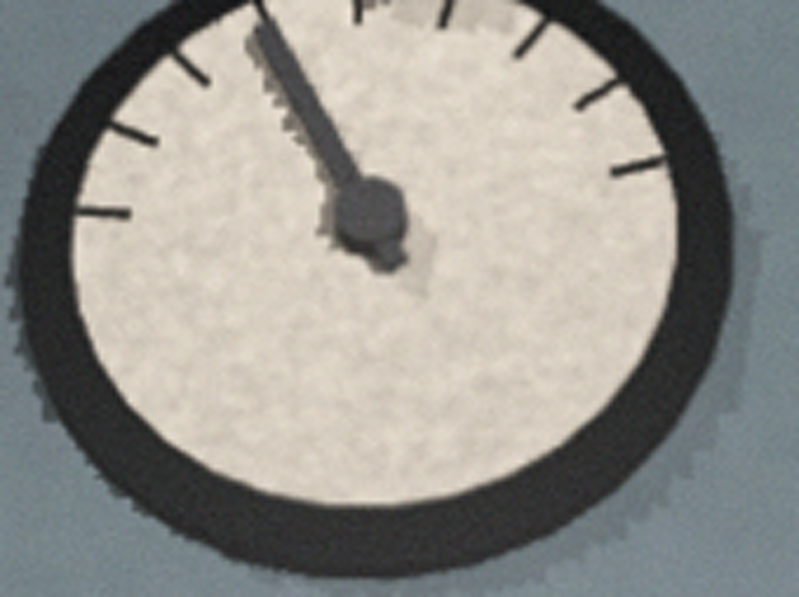

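Request:
apply_moves(
  moves=[
    [0.008,0,0,0,0,0.08,1],
    [0.008,0,0,0,0,0.08,1],
    [0.008,0,0,0,0,0.08,1],
    [0.004,0,0,0,0,0.04,1],
    [0,0,0,0,0,0,1],
  ],
)

```text
clock: 12.4
ee_pos: [553.2, -178.0, 177.8]
tool_rot: [0.238, -0.578, 0.773, -0.105]
wrist_force: [-2.6, -2.2, 4.0]
opening: 15.4
```

```bash
python3 rel.py w10
python3 - <<'E'
from nd import *
C=cam('wrist');print(C[2][:3,3])
print(ang(onz(C,(303.5,45.1),132),onz(C,(281.4,5.3),132)))
im,C=snap('top','t10.png')
crop('t10.png',330,110,80,'t10c.png',8)
E
```

```text
12.4 [ 553.2 -178.   177.8] [-2.64 -2.21  4.01] toolF [ 1.68 -0.21 -5.01] [-1.118  1.524 -0.403] 15.384869631564824
S in tool [ 0.5  5.7 82. ]
[ 538.75750195 -220.34612533  353.56422568]
(np.float64(12.794516067295646), np.float64(42.506340393197085))
```

View pics/w10.png

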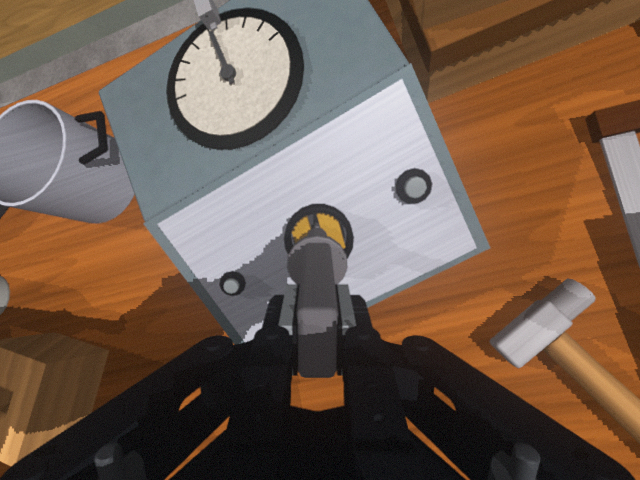

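View pics/t10c.png

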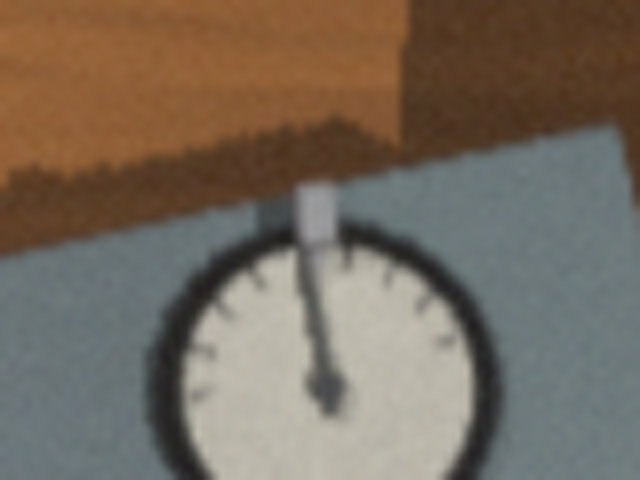

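Now both the needle (tip ≈ (210,28)) and the mark (≈ (208,20)) are visible; zoom in on them.

Run:
```python
from nd import *
crop('w10.png',160,0,140,'c10.png',5.7)
```

```text
(no output)
```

View pics/c10.png

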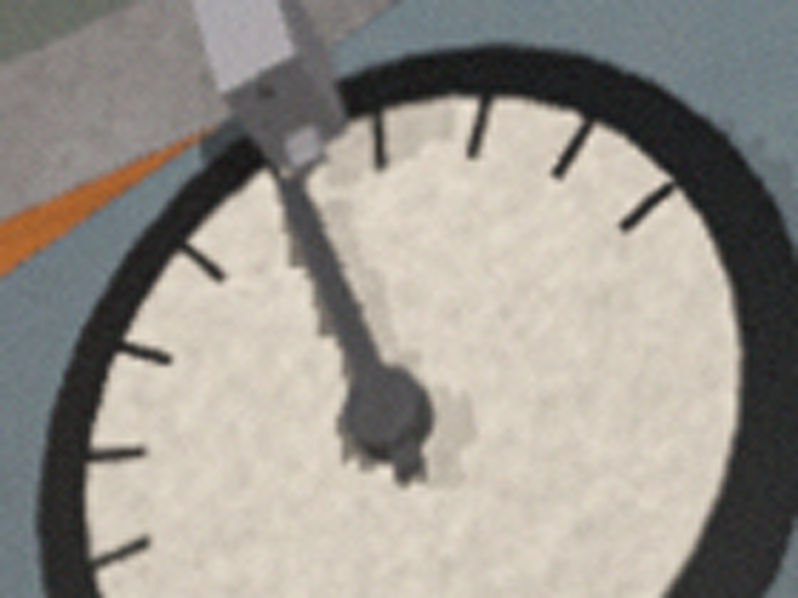

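Run:
```python
from nd import *
C=cam('wrist');f=lambda x,y:(160+x/5.7,y/5.7)
for z in (130,133,136,140):
    P=onz(C,f(388,408),z);print(z,'needle',ang(P,onz(C,f(288,178),z)),'patch',ang(P,onz(C,f(303,147),z)),'face L/R bottom',ang(P,onz(C,f(274,168),z)),ang(P,onz(C,f(343,112),z)))
    print('  tab top inner corners', onz(C,f(233,95),z),onz(C,f(298,58),z))
```

```text
130 needle (np.float64(11.082394658480007), np.float64(43.74416603399099)) patch (np.float64(6.272673970878494), np.float64(47.177592481953496)) face L/R bottom (np.float64(12.73177416183967), np.float64(46.69502735605897)) (np.float64(-2.382731270162059), np.float64(49.75785544273213))
  tab top inner corners [ 798.62588583 -116.91329326  130.        ] [ 799.91332133 -128.25073152  130.        ]
133 needle (np.float64(11.082394658479943), np.float64(43.15711056141246)) patch (np.float64(6.272673970878454), np.float64(46.544459738536034)) face L/R bottom (np.float64(12.731774161839654), np.float64(46.068370733315554)) (np.float64(-2.382731270162087), np.float64(49.09009505340998))
  tab top inner corners [ 795.13801737 -118.30152977  133.        ] [ 796.40817522 -129.48681733  133.        ]
136 needle (np.float64(11.082394658480002), np.float64(42.57005508883383)) patch (np.float64(6.2726739708784995), np.float64(45.911326995118465)) face L/R bottom (np.float64(12.731774161839663), np.float64(45.44171411057236)) (np.float64(-2.3827312701620493), np.float64(48.42233466408782))
  tab top inner corners [ 791.6501489  -119.68976627  136.        ] [ 792.90302912 -130.72290314  136.        ]
140 needle (np.float64(11.082394658479993), np.float64(41.787314458728936)) patch (np.float64(6.2726739708784915), np.float64(45.06715000389484)) face L/R bottom (np.float64(12.731774161839667), np.float64(44.606171946914515)) (np.float64(-2.38273127016206), np.float64(47.53198747832484))
  tab top inner corners [ 786.99965762 -121.54074827  140.        ] [ 788.22950098 -132.37101755  140.        ]
```

Request:
apply_moves(
  moves=[
    [0.006,0,0,0,0,0.06,1],
    [0,0,0,0,0,0,1],
  ],
)

```text
clock: 12.75
ee_pos: [553.1, -178.2, 177.7]
tool_rot: [0.243, -0.541, 0.8, -0.093]
wrist_force: [-1.9, -4.0, 2.8]
opening: 15.0
```

```bash
python3 rel.py w11
python3 - <<'E'
from nd import *
crop('w11.png',140,0,140,'c11.png',5.7)
E
```

```text
12.75 [ 553.1 -178.2  177.7] [-1.9  -4.04  2.83] toolF [ 3.44 -1.22 -3.83] [-1.894  1.467 -0.784] 14.951790567555589
S in tool [ 0.8  5.5 82. ]
```

View pics/c11.png

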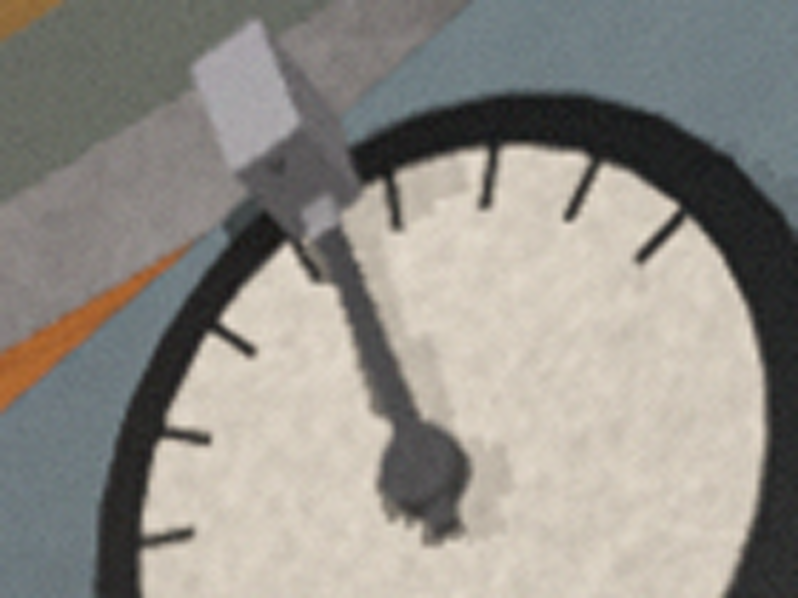

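Run:
```python
from nd import *
C=cam('wrist');f=lambda x,y:(140+x/5.7,y/5.7)
z=135
P=onz(C,f(425,470),z);print('needle',ang(P,onz(C,f(332,238),z)),'patch',ang(P,onz(C,f(320,216),z)),ang(P,onz(C,f(325,215),z)))
a,b=onz(C,f(240,174),z),onz(C,f(301,126),z);d=b-a;print('tab normal',np.degrees(np.arctan2(d[1],d[0]))+90)
a,b=onz(C,f(194,70),z),onz(C,f(240,174),z);d=a-b;print('tab side',np.degrees(np.arctan2(d[1],d[0])))
a,b=onz(C,f(258,22),z),onz(C,f(301,126),z);d=a-b;print('tab side',np.degrees(np.arctan2(d[1],d[0])))
c=cam('top');im,_=snap('top','t11.png');crop('t11.png',330,110,80,'t11c.png',8)
```

```text
needle (np.float64(5.528093060048931), np.float64(42.47057349420411)) patch (np.float64(6.080397417961258), np.float64(46.96923576382895)) (np.float64(5.137703973197237), np.float64(46.60138101887186))
tab normal 9.165251309341954
tab side 7.644557104327029
tab side 5.944500018278203
```

View pics/t11c.png

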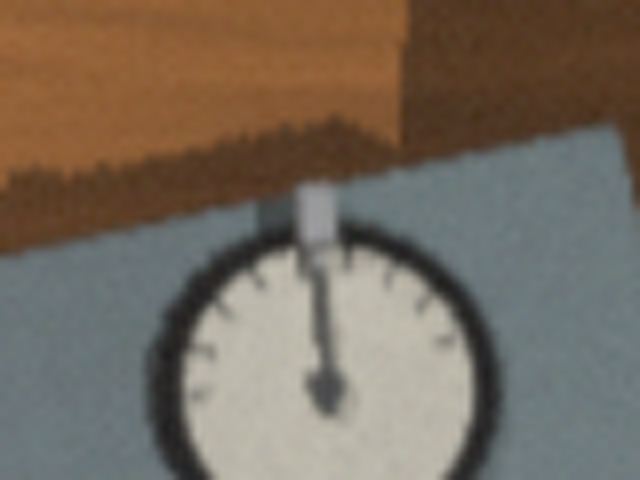

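Request:
apply_moves(
  moves=[
    [-0.01,0,0,0,0,-0.09,1],
    [0,0,0,0,0,0,1],
  ],
)

```text
clock: 13.1
ee_pos: [553.2, -177.3, 177.8]
tool_rot: [0.236, -0.595, 0.761, -0.11]
wrist_force: [-1.1, -3.5, 3.7]
opening: 15.3
```

```bash
python3 rel.py
```

```text
13.1 [ 553.2 -177.3  177.8] [-1.06 -3.52  3.71] toolF [ 2.71 -1.7  -4.13] [-1.684  1.354 -0.733] 15.294020303911317
S in tool [ 1.   5.5 81.8]
```

Request:
apply_moves(
  moves=[
    [0.03,0,0,0,0,0,1],
    [0,0,0,0,0,0,1],
  ],
)

```text
clock: 13.35
ee_pos: [553.1, -177.9, 177.5]
tool_rot: [0.236, -0.594, 0.761, -0.109]
wrist_force: [0.0, -1.3, 4.5]
opening: 15.6
```

```bash
python3 rel.py w12;  python3 - <<'E'
from nd import *
crop('w12.png',140,0,190,'c12.png',4.2)
E
```

```text
13.35 [ 553.1 -177.9  177.5] [ 0.01 -1.28  4.49] toolF [ 0.19 -2.36 -4.03] [-0.548  0.843 -0.157] 15.580366852591853
S in tool [ 0.5  5.4 81.7]
```

View pics/c12.png

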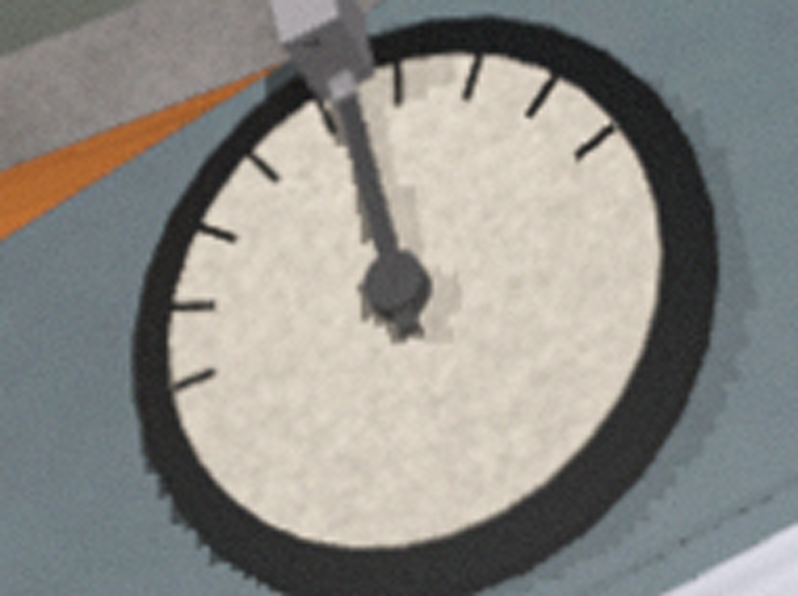

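Request:
apply_moves(
  moves=[
    [0,0,-0.2,0,0,0,1],
    [0,0,-0.5,0,0,0,1],
    [0,0,-0.5,0,0,0,1],
    [0,0,0,0,0,0,1],
  ],
)

```text
clock: 13.9
ee_pos: [528.7, -183.4, 219.0]
tool_rot: [0.236, -0.595, 0.761, -0.109]
wrist_force: [-0.2, -0.2, -0.9]
opening: 15.0
```

```bash
python3 rel.py w13;  python3 - <<'E'
from nd import *
crop('w13.png',180,20,130,'c13.png',6)
im,_=snap('top','t13.png');crop('t13.png',330,110,80,'t13c.png',8)
E
```

```text
13.9 [ 528.7 -183.4  219. ] [-0.18 -0.25 -0.94] toolF [0.49 0.51 0.69] [-0.393  1.66  -0.05 ] 14.957105452277997
S in tool [  0.3   4.5 130.2]
```

View pics/w13.png

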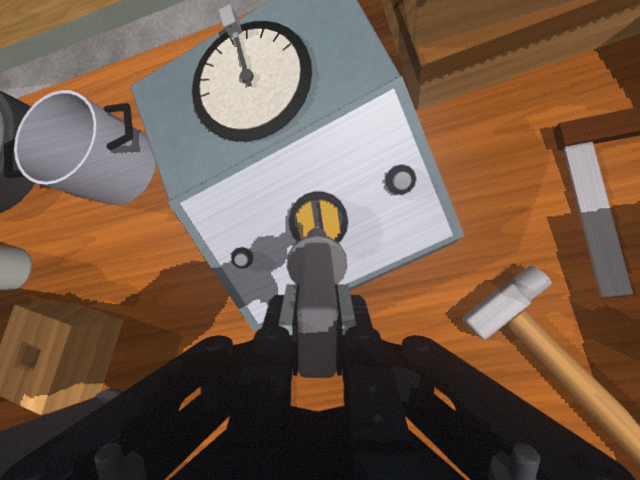

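View pics/t13c.png

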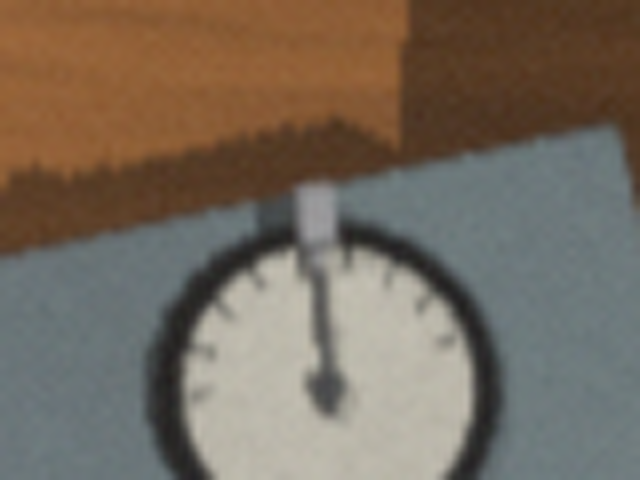

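View pics/c13.png

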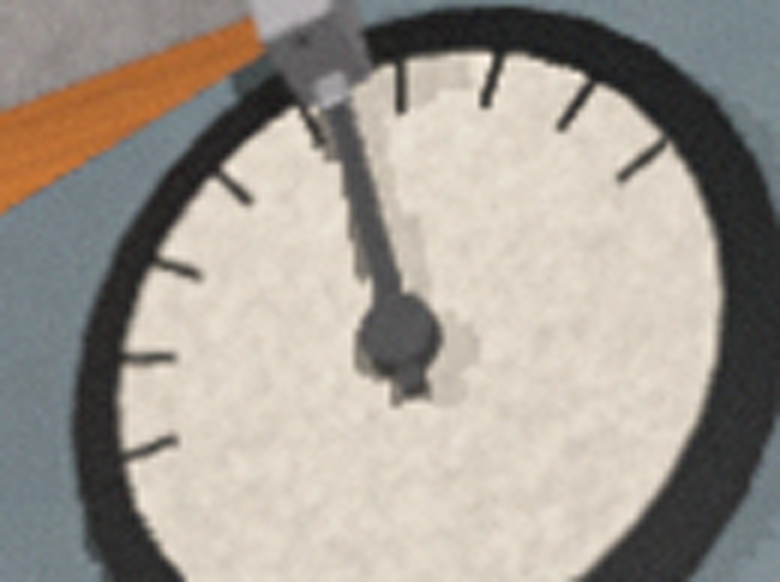

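Run:
```python
from plan import *
T=pose();A=Rm(0,30).T@T[:3,:3]@np.diag([1.,-1,-1]);psi=np.degrees(np.arctan2(A[1,0],A[0,0]))%360;print(psi)
plan([521.2,205,235],275,0,psi0=psi,th0=30,claw=1)
```

```text
104.0412686924205
[[-.47,.13,.03,.006,.021,1.593,1.0],[.45,.18,.03,.016,.004,-.095,1.0],[.42,.24,.03,.016,.006,-.095,1.0],[.38,.3,.02,.014,.009,-.095,1.0],[.33,.36,.02,.013,.011,-.095,1.0]]
[[.27,.4,.02,.011,.012,-.095,1.0],[.21,.44,.01,.009,.014,-.095,1.0],[.15,.46,.02,.007,.015,-.095,1.0],[.07,.48,.01,.005,.016,-.095,1.0],[-0,.48,0,.002,.017,-.095,1.0]]
[[-.08,.48,.01,0,.016,-.095,1.0],[-.14,.47,-0,-.003,.017,-.095,1.0],[-.21,.43,-0,-.005,.016,-.095,1.0],[-.28,.4,-.01,-.007,.015,-.095,1.0],[-.33,.36,-0,-.01,.013,-.095,1.0]]
[[-.38,.3,-.01,-.011,.012,-.095,1.0],[-.42,.25,-.01,-.014,.011,-.095,1.0],[-.45,.17,-.02,-.014,.008,-.095,1.0],[-.48,.11,-.01,-.016,.006,-.095,1.0],[-.48,.04,-.02,-.016,.003,-.095,1.0]]
end [521.3 205.  234.8] 20
```

Run:
```python
from plan import *
plan([521.2,205,240],275,0,psi0=256,th0=30,claw=1)
```

```text
[[-.85,.23,.05,-.026,.015,-.02,1.0],[-.86,.2,.04,-.028,.013,-.019,1.0],[-.87,.17,.02,-.028,.011,-.019,1.0],[-.87,.15,.02,-.028,.011,-.019,1.0],[-.87,.12,.02,-.029,.01,-.019,1.0]]
[[-.88,.09,-0,-.029,.009,-.019,1.0],[-.88,.07,-.01,-.029,.009,-.02,1.0],[-.89,.04,-.02,-.029,.007,-.019,1.0],[-.88,.01,-.02,-.03,.006,-.019,1.0],[-.88,-.01,-.04,-.03,.006,-.019,1.0]]
[[-.88,-.04,-.04,-.029,.005,-.019,1.0]]
end [521.3 204.8 240. ] 11
```

Request:
apply_moves(
  moves=[
    [-0.85,0.23,-0.25,-0.026,0.015,-0.02,1],
    [-0.86,0.2,-0.26,-0.028,0.013,-0.019,1],
    [-0.87,0.17,0.02,-0.028,0.011,-0.019,1],
    [-0.87,0.15,0.02,-0.028,0.011,-0.019,1],
    [-0.87,0.12,0.02,-0.029,0.01,-0.019,1],
  ],
)

```text
clock: 14.62
ee_pos: [513.7, -8.5, 248.0]
tool_rot: [0.123, -0.667, 0.732, -0.07]
wrist_force: [0.8, 0.1, -0.1]
opening: 15.4
```

Request:
apply_moves(
  moves=[
    [-0.88,0.09,0,-0.029,0.009,-0.019,1],
    [-0.88,0.07,-0.01,-0.029,0.009,-0.02,1],
    [-0.89,0.04,-0.02,-0.029,0.007,-0.019,1],
    [-0.88,0.01,-0.02,-0.03,0.006,-0.019,1],
    [-0.88,-0.01,-0.04,-0.03,0.006,-0.019,1],
  ],
)

```text
clock: 15.25
ee_pos: [510.5, 167.9, 258.4]
tool_rot: [-0.018, 0.727, -0.686, 0.013]
wrist_force: [1.0, -0.5, -0.1]
opening: 15.2
```

Request:
apply_moves(
  moves=[
    [-0.88,-0.04,-0.04,-0.029,0.005,-0.019,1],
    [0,0,0,0,0,0,1],
    [0,0,0,0,0,0,1],
  ],
)

```text
clock: 15.62
ee_pos: [510.4, 201.7, 260.5]
tool_rot: [0.001, 0.737, -0.676, 0.001]
wrist_force: [0.7, -0.3, -1.0]
opening: 15.0
```

Run:
```python
from plan import *
print(robot.state()['clock'],pose().round(3)); snap('wrist','w14.png')
plan([521.2,205,200],275,0,psi0=275,claw=1)
```

```text
15.625 [[ 8.70000e-02 -9.96000e-01  1.00000e-03  5.10385e+02]
 [-9.96000e-01 -8.70000e-02 -3.00000e-03  2.01699e+02]
 [ 3.00000e-03 -1.00000e-03 -1.00000e+00  2.60531e+02]
 [ 0.00000e+00  0.00000e+00  0.00000e+00  1.00000e+00]]
[[-.04,-.14,.76,-.001,-.002,-.001,1.0],[-.03,-.13,.77,-0,0,0,1.0]]
end [521.  204.9 199.9] 2
```

View pics/w14.png

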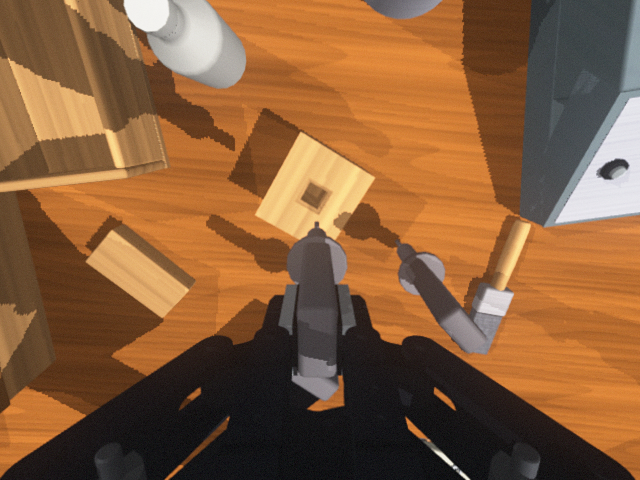

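Request:
apply_moves(
  moves=[
    [-0.04,-0.14,0.76,0,-0.002,0,1],
    [-0.03,-0.13,0.77,0,0,0,1],
    [0,0,0.2,0,0,0,1],
    [0,0,0,0,0,0,1],
  ],
)

```text
clock: 16.18
ee_pos: [521.4, 204.7, 193.3]
tool_rot: [-0.001, 0.737, -0.676, 0.001]
wrist_force: [0.6, 0.6, -0.3]
opening: 15.0
```

Run:
```python
from plan import *
print(robot.state()['clock'],pose().round(3)); im,_=snap('wrist','w15.png')
cv2.imwrite('pics/w15c.png',cv2.resize(im[150:310,240:400],(600,600),interpolation=cv2.INTER_CUBIC))
C=cam('wrist')
print(proj(C,[521.2,205,75]),proj(C,pose()[:3,3]-[0,0,96]))
```

```text
16.175 [[ 8.60000e-02 -9.96000e-01  3.00000e-03  5.21405e+02]
 [-9.96000e-01 -8.60000e-02  1.00000e-03  2.04671e+02]
 [-0.00000e+00 -3.00000e-03 -1.00000e+00  1.93257e+02]
 [ 0.00000e+00  0.00000e+00  0.00000e+00  1.00000e+00]]
[318.02554688 223.00837739] [318.13373697 229.80358839]
```

View pics/w15c.png

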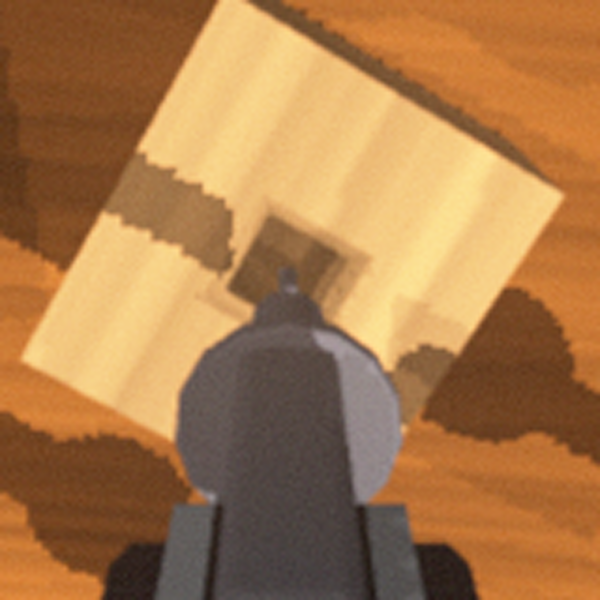

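Request:
apply_moves(
  moves=[
    [-0.015,-0.02,0.25,0,0,0,1],
    [0,0,0.25,0,0,0,1],
    [0,0,0.25,0,0,0,1],
    [0,0,0,0,0,0,1],
  ],
)

```text
clock: 16.73
ee_pos: [521.6, 205.6, 161.5]
tool_rot: [-0.0, 0.737, -0.676, 0.0]
wrist_force: [-1.0, 0.2, -1.1]
opening: 15.5
```

```bash
python3 rel.py
```

```text
16.725 [521.6 205.6 161.5] [-1.02  0.25 -1.1 ] toolF [-0.34  1.    1.1 ] [-0.     0.052 -0.022] 15.546200372459554
S in tool [377.5 -34.2  57.3]
```

Tip is ~10 mm inside the hole with no contact force; continue down.

Request:
apply_moves(
  moves=[
    [0,0,0.35,0,0,0,1],
    [0,0,0.35,0,0,0,1],
    [0,0,0.35,0,0,0,1],
    [0,0,0,0,0,0,1],
  ],
)

```text
clock: 17.23
ee_pos: [521.5, 205.5, 119.0]
tool_rot: [0.0, 0.737, -0.676, 0.0]
wrist_force: [0.5, 0.5, -0.3]
opening: 15.3
```

```bash
python3 rel.py
```

```text
17.225 [521.5 205.5 119. ] [ 0.53  0.49 -0.26] toolF [-0.45 -0.57  0.26] [-0.003  0.022  0.007] 15.348428588142182
S in tool [377.4 -34.5  14.9]
```

Request:
apply_moves(
  moves=[
    [0,0,0.15,0,0,0,1],
    [0,0,0.15,0,0,0,1],
    [0,0,0.05,0,0,0,1],
    [0,0,0,0,0,0,1],
  ],
)

```text
clock: 17.73
ee_pos: [522.4, 206.0, 106.7]
tool_rot: [-0.001, 0.737, -0.676, 0.001]
wrist_force: [-0.4, -0.5, -0.6]
opening: 15.5
```

```bash
python3 rel.py w16
```

```text
17.725 [522.4 206.  106.7] [-0.36 -0.48 -0.56] toolF [0.44 0.4  0.56] [ 0.05   0.03  -0.014] 15.49197818054727
S in tool [377.8 -33.4   2.2]
```

View pics/w16.png

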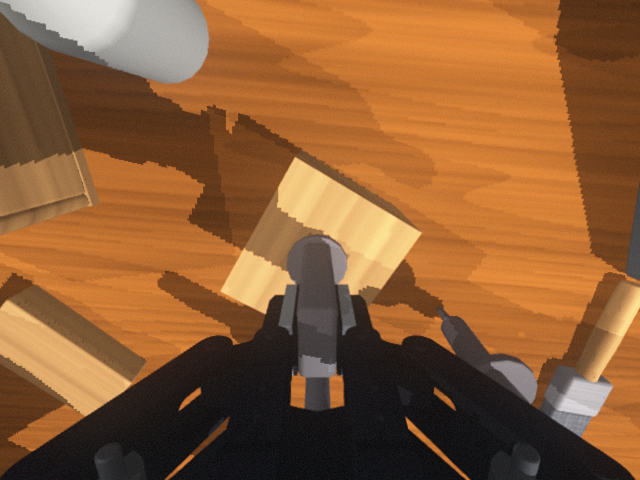

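Request:
apply_moves(
  moves=[
    [0,0,0.03,0,0,0,1],
    [0,0,0.03,0,0,0,1],
    [0,0,0,0,0,0,1],
  ],
)

```text
clock: 18.15
ee_pos: [522.6, 206.2, 104.9]
tool_rot: [-0.002, 0.737, -0.676, 0.001]
wrist_force: [-1.5, 0.1, 3.0]
opening: 15.4
```

```bash
python3 rel.py
```

```text
18.15 [522.6 206.2 104.9] [-1.5   0.08  3.  ] toolF [-0.21  1.48 -3.  ] [-0.002  0.619 -0.023] 15.362681043113861
S in tool [ 3.78e+02 -3.31e+01  3.00e-01]
```

Request:
apply_moves(
  moves=[
    [0,0,0,0,0,0,0.7],
    [0,0,0,0,0,0,0.3],
    [0,0,0,0,0,0,0],
    [0,0,0,0,0,0,0],
    [0,0,0,0,0,0,0],
  ],
)

```text
clock: 18.77
ee_pos: [522.5, 206.1, 104.3]
tool_rot: [-0.001, 0.737, -0.676, 0.001]
wrist_force: [0.1, 0.6, -1.1]
opening: 85.7
```

```bash
python3 rel.py w17
```

```text
18.775 [522.5 206.1 104.3] [ 0.07  0.55 -1.11] toolF [-0.54 -0.12  1.11] [ 0.026 -0.004 -0.065] 85.65922013119147
S in tool [ 3.779e+02 -3.340e+01 -2.000e-01]
```

View pics/w17.png

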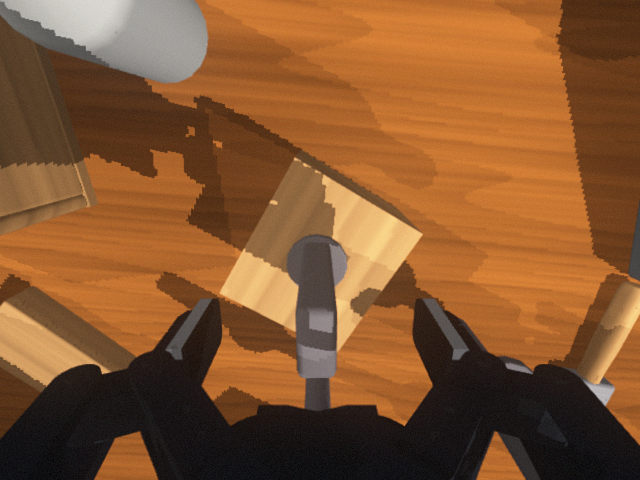

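The fingers are clear of the handle and the collar lies on the block at (317,262). Rise straight up and check.

Request:
apply_moves(
  moves=[
    [0,0,-0.4,0,0,0,0],
    [0,0,-0.8,0,0,0,0],
    [0,0,-0.9,0,0,0,0],
    [0,0,-0.9,0,0,0,0],
    [0,0,-0.9,0,0,0,0],
  ],
)

```text
clock: 19.45
ee_pos: [521.9, 205.8, 261.6]
tool_rot: [-0.001, 0.737, -0.676, 0.001]
wrist_force: [-0.2, -0.2, -0.6]
opening: 85.5
```

Request:
apply_moves(
  moves=[
    [0,0,0,0,0,0,0],
    [0,0,0,0,0,0,0],
  ],
)

```text
clock: 19.7
ee_pos: [521.7, 205.9, 259.7]
tool_rot: [-0.001, 0.737, -0.676, 0.0]
wrist_force: [-0.0, -0.9, -0.5]
opening: 85.6
```

Run:
```python
from nd import *
print(robot.state()['clock'],pose()[:3,3]);im,C=snap('wrist','w18.png');a=cv2.resize(im[135:285,240:390],(400,400),interpolation=cv2.INTER_CUBIC)
s,_=snap('side','s18.png');b=cv2.resize(s[230:350,220:340],(400,400),interpolation=cv2.INTER_CUBIC)
cv2.imwrite('pics/c18.png',np.hstack([a,b]))
snap('top','t18.png');crop('t18.png',330,110,80,'t18c.png',8)
```

```text
19.7 [521.68492715 205.91171021 259.69362631]
```

View pics/c18.png

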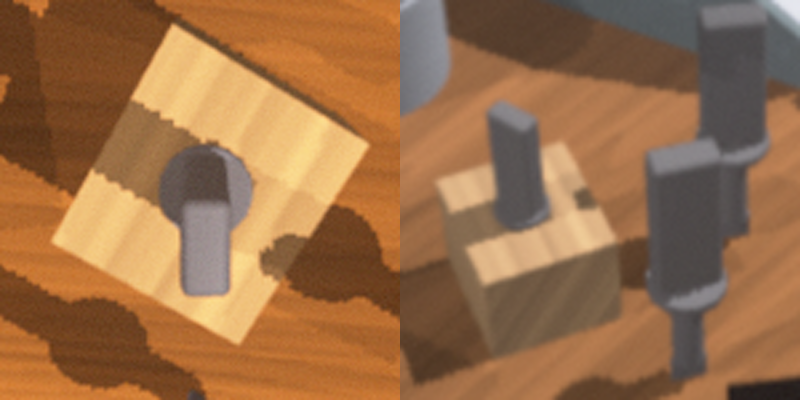

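View pics/t18.png

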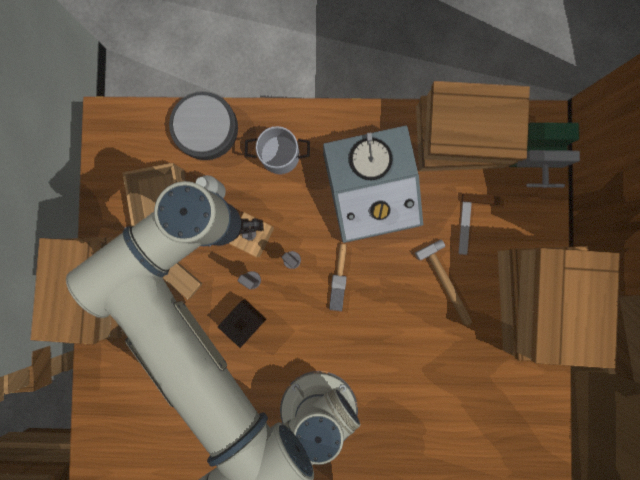

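View pics/s18.png

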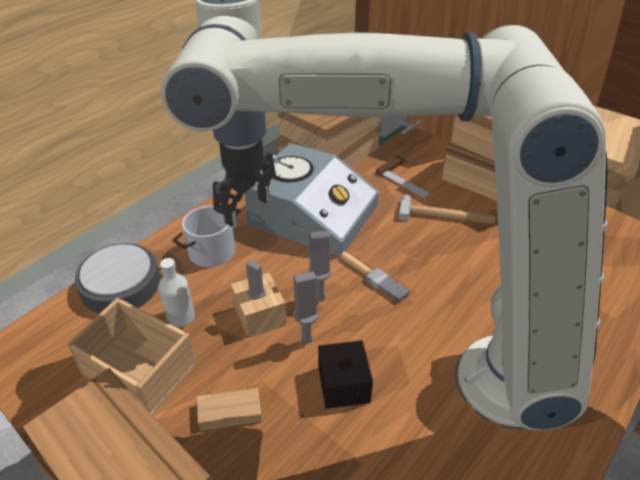

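Run:
```python
from plan import *
plan([650,-137,270],285,0,psi0=275)
```

```text
[[.8,-.22,-.02,-.001,-0,-.011,.0],[.81,-.21,-.03,0,-0,-.01,.0],[.8,-.2,-.02,0,-0,-.01,.0],[.82,-.18,-.03,0,-0,-.01,.0],[.81,-.18,-.02,0,-0,-.01,.0]]
[[.82,-.15,-.03,0,-0,-.01,.0],[.81,-.15,-.02,0,-0,-.01,.0],[.83,-.13,-.03,0,-0,-.01,.0],[.82,-.12,-.02,0,-0,-.01,.0],[.82,-.11,-.03,0,-0,-.01,.0]]
[[.83,-.09,-.02,0,-0,-.011,.0]]
end [ 649.8 -137.   269.9] 11
```

Request:
apply_moves(
  moves=[
    [0.8,-0.22,-0.02,0,0,-0.011,0],
    [0.81,-0.21,-0.03,0,0,-0.01,0],
    [0.8,-0.2,-0.02,0,0,-0.01,0],
    [0.82,-0.18,-0.03,0,0,-0.01,0],
    [0.81,-0.18,-0.02,0,0,-0.01,0],
  ],
)

```text
clock: 20.48
ee_pos: [580.6, 49.0, 264.4]
tool_rot: [-0.001, 0.764, -0.646, 0.0]
wrist_force: [0.8, 0.1, 0.5]
opening: 85.3
```

Request:
apply_moves(
  moves=[
    [0.82,-0.15,-0.03,0,0,-0.01,0],
    [0.81,-0.15,-0.02,0,0,-0.01,0],
    [0.83,-0.13,-0.03,0,0,-0.01,0],
    [0.82,-0.12,-0.02,0,0,-0.01,0],
    [0.82,-0.11,-0.03,0,0,-0.01,0],
  ],
)

```text
clock: 21.1
ee_pos: [638.7, -106.5, 269.4]
tool_rot: [-0.001, 0.788, -0.615, 0.0]
wrist_force: [0.1, 0.8, -0.7]
opening: 85.5
```

Request:
apply_moves(
  moves=[
    [0.83,-0.09,-0.02,0,0,-0.011,0],
    [0,0,0,0,0,0,0],
    [0,0,0,0,0,0,0],
  ],
)

```text
clock: 21.48
ee_pos: [650.1, -136.6, 270.4]
tool_rot: [-0.001, 0.793, -0.609, 0.0]
wrist_force: [-0.1, -0.2, 0.4]
opening: 85.4
```

Run:
```python
from nd import *
print(robot.state()['clock'],pose()[:3,3]);snap('wrist','w19.png')
C=cam('wrist');print(C[2][:3,3]);c=proj(C,[736,-135,132]);print(c)
crop('w19.png',int(c[0])-80,max(int(c[1])-60,0),160,'c19.png',5)
print(int(c[0])-80,max(int(c[1])-60,0))
```

```text
21.475 [ 650.05837888 -136.59423024  270.36385237]
[ 725.6298372  -114.87843302  434.25477116]
[342.8002479  122.45036064]
262 62
```

View pics/c19.png

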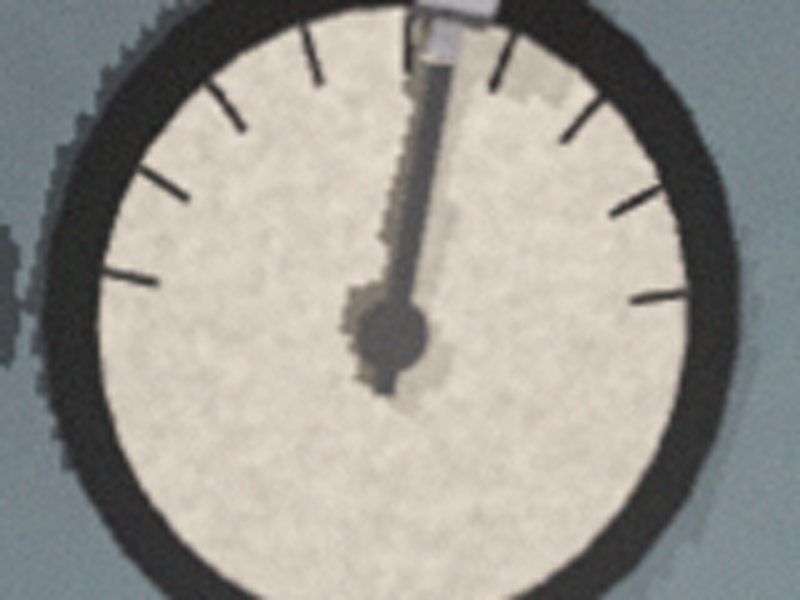

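```bash
python3 -c "
from station import robot
print(robot.hand_in())"
```

```text
the job is handed in; nothing more can be done
None
```

I did the job in the asked order and handed it in, at about 21.5 s of the 58 s. I took the smallest tuner from the wooden stand, seated its blade in the trimmer slot and turned the screw about 45° clockwise. I then eased the tool off, drew it straight out and put it back in its stand.

**Last checks:**
- **Needle:** seen from almost straight above, its line meets the middle of the mark to within about half a degree. One oblique picture read about 1° off. The needle stayed put after I withdrew the tool.
- **Tool:** it stands upright, and the collar met the block at the same height as when I picked it up. The gripper was open and clear of it.
- **Everything else:** the bystanders, the two larger tools and the black look-alike stand look unmoved in the top and side pictures.
- **Forces:** the highest reading I saw was about 6 N.

**Disagreement:** the wrist camera's calibration shifted by 2 to 3 mm between looks, and my first estimate of the screw's position was about 5 mm off. I lined the blade up by comparing it with the slot in the same picture instead. I took it as seated from the contact depth and from the needle following the turn.

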